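# Shield the dose vials by size, large ones first

### The arm

A 7-joint arm with a two-finger parallel gripper is mounted at the origin on a cart in front of the work surface, level with it; the furniture and walls round the work are solid. World frame = base frame: x ahead of the robot, y to its left, z up, the work surface at z = 0. Lengths are in mm, angles in rad, forces in N, time in s.
With the tool pointing down it reaches from about 425 to 875 mm from the base axis. Payload 9.9 kg.
Tool frame: the origin (TCP) lies between the finger pads; the fingertips stand 25 mm ahead of it and the grasp point (between the pads) lies 6 mm ahead of it (arm.tip_reach is the distance from the TCP to the fingertips, in mm); y points along the fingers, z is the direction in which the jaws open and shut, and the axes are right-handed (so a half turn about y gives the same grasp; the last joint's range is limited). The gripper opens to 85 mm and grips with 20 to 120 N. Pads are 22 mm wide; open, the fingers measure 114 mm over their backs; the gripper's body (76 mm by 85 mm) begins 54 mm behind the grasp point. The pads swing forward as they close: fully open they stand 13 mm farther back than shut.
Start: joints at [1.219, 0.576, 0.025, 1.437, -0.015, 1.129, -0.057], TCP at [178.616, -650.942, 228.289] pointing down, gripper open.
Joint ranges: [-2.76, 2.76], [-0.34, 2.15], [-1.52, 1.57], [0.19, 2.46], [-1.09, 4.23], [0.17, 1.99], [-2.82, 2.82]. Speed limits (rad/s): [2.22, 2.22, 3.01, 3.01, 3.14, 3.14, 3.14].

### API

Orientations are given as a unit quaternion [w, x, y, z].
In Python, from station import readout, read_camera, arm gives the robot as it stands.
- The arm moves only by the shell command python3 -m crank 'ROWS' [FORCE]. ROWS is JSON, a list of rows, each an object of numbers: "claw": the finger opening in cm, from 0 to 8.54; "dx", "dy", "dz": the shift along the world's x, y, z in cm; "ax", "ay", "az": the turn, a rotation vector about the world's x, y, z in rad. In form: [{"claw": .., "dx": .., "dy": .., "dz": .., "ax": .., "ay": .., "az": ..}, ...]. A call has 1 to 10 rows; each row shifts and turns the pose as measured when the row begins; what a row does not reach is not made up. A row lasts 1/12 s, in which the tool goes at most 41.7 mm and 7.16 degrees, less where a joint would pass 70% of its speed; a pose out of reach is approached as far as the arm can. A call is refused whole if a number of a shift passes 4.17 or a number of a turn 0.125, either way. A call with a gripper value outside its range is refused whole. The fingers move at their own pace and stop on an object; FORCE is the grip in N (left out, the last holds). Time passes only in rows, so rows that do not move let the fingers close. It gives the time, the measured TCP pose, the force and the opening at its end, in the units of the state.
- readout.get_obs(): the state, without advancing time (a new reading comes with each control period).
- read_camera(name): name is "side" or "top"; returns a dict with "frame" (400x640x3 uint8, blue, green, red), "K" (3x3 intrinsics, pixels), "R" (3x3) and "t" (3): a world point X has camera coordinates R X + t. Camera axes: x right, y down, z forward; pixel columns grow to the right and rows downward; lengths in mm; the calibration is good to about 2 mm. A picture is of the moment at which its call begins. There is no depth.
- arm.job_done(): hands the job in, once; it reports no verdict.
The state is a dict: "t": time; "qpos": joint angles; "qvel": joint speeds; "tau": joint torques, N m; "eef_pos": TCP position; "tcp_rot": TCP orientation; "ft_force": force on the tool from outside, world axes, zero at the start; "torque": the same for the moment, N m; "finger_gap": finger opening in mm.
Only numpy, scipy, OpenCV 4.12 (cv2) and the standard library are available. Lean on these libraries where they do the work, as an engineer would, in place of code of your own. Each camera call takes 0.05 s, during which the arm holds its last target.

### The job

Pick out the four glass injection vials from among the other things on the worktop and stand each in a lead vial stand of its size, one vial to a stand. First put the two large vials into the two large stands (either way round); leave the small vials where they stand until both large ones are in, then put the two small vials into the two small stands. Set each vial down gently on the floor of the well, keep the vials upright all the while, and leave the dropper bottle and the syringe shield standing where they are.

Things in the scene. Friction and masses are not known exactly. Their poses are not given: they have to be found in the camera images.
- small_vial_a: One of the two small glass injection vials, alike and interchangeable: round bottle with a white crimped cap, 18 mm in diameter, 40 mm tall, 0.02 to 0.04 kg. Grip it by its straight glass body, which reaches 24 mm above its underside; above that it tapers to a cap about 12 mm across. Origin: centre of the underside; z up through the cap; yaw means nothing.
- small_vial_b: One of the two small glass injection vials, alike and interchangeable: round bottle with a white crimped cap, 18 mm in diameter, 40 mm tall, 0.02 to 0.04 kg. Grip it by its straight glass body, which reaches 24 mm above its underside; above that it tapers to a cap about 12 mm across. Origin: centre of the underside; z up through the cap; yaw means nothing.
- large_vial_a: One of the two large glass injection vials, alike and interchangeable: round bottle with a white crimped cap, 28 mm in diameter, 57 mm tall, 0.02 to 0.04 kg. Grip it by its straight glass body, which reaches 36 mm above its underside; above that it tapers to a cap about 20 mm across. Origin: centre of the underside; z up through the cap; yaw means nothing.
- large_vial_b: One of the two large glass injection vials, alike and interchangeable: round bottle with a white crimped cap, 28 mm in diameter, 57 mm tall, 0.02 to 0.04 kg. Grip it by its straight glass body, which reaches 36 mm above its underside; above that it tapers to a cap about 20 mm across. Origin: centre of the underside; z up through the cap; yaw means nothing.
- small_stand_a: One of the two small lead vial stands, alike: low, thick, plain grey round pot without a lid, fixed, outer diameter 56 mm, 16 mm high, with one round steel-lipped well 34 mm across; the well's flat floor is 8 mm above the worktop (8 mm deep). For a small vial. Origin: centre of the underside, on the well's axis; z up; yaw means nothing.
- small_stand_b: One of the two small lead vial stands, alike: low, thick, plain grey round pot without a lid, fixed, outer diameter 56 mm, 16 mm high, with one round steel-lipped well 34 mm across; the well's flat floor is 8 mm above the worktop (8 mm deep). For a small vial. Origin: centre of the underside, on the well's axis; z up; yaw means nothing.
- large_stand_a: One of the two large lead vial stands, alike: low, thick, plain grey round pot without a lid, fixed, outer diameter 86 mm, 22 mm high, with one round steel-lipped well 50 mm across; the well's flat floor is 8 mm above the worktop (14 mm deep). For a large vial. Origin: centre of the underside, on the well's axis; z up; yaw means nothing.
- large_stand_b: One of the two large lead vial stands, alike: low, thick, plain grey round pot without a lid, fixed, outer diameter 86 mm, 22 mm high, with one round steel-lipped well 50 mm across; the well's flat floor is 8 mm above the worktop (14 mm deep). For a large vial. Origin: centre of the underside, on the well's axis; z up; yaw means nothing.
- dropper_bottle: A bystander to leave alone: small brown bottle with a black rubber dropper, 33 mm in diameter, 102 mm tall, loose. Origin: centre of the underside; z up.
- syringe_shield: A bystander to leave alone: round syringe shield standing upright, dark grey post 28 mm in diameter below a white cap 36 mm in diameter, 78 mm tall, loose. Origin: centre of the underside; z up.

How it is judged (in metres and radians):
On the way, in this order (a step that is already met when the one before it is completed fails the run):
1. both large vials stand in the large stands, one in each, while both small vials are still within 30 mm of where they started ((((horizontal distance between large_vial_a and large_stand_a below 0.013 m and height (world z) of large_vial_a between 0.004 and 0.012 m) and (horizontal distance between large_vial_b and large_stand_b below 0.013 m and height (world z) of large_vial_b between 0.004 and 0.012 m)) or ((horizontal distance between large_vial_a and large_stand_b below 0.013 m and height (world z) of large_vial_a between 0.004 and 0.012 m) and (horizontal distance between large_vial_b and large_stand_a below 0.013 m and height (world z) of large_vial_b between 0.004 and 0.012 m))) and distance of each of small_vial_a, small_vial_b from where it was at the start of the episode below 0.03 m), for 0.1 s.
2. both small vials stand in the small stands, one in each ((((horizontal distance between small_vial_a and small_stand_a below 0.013 m and height (world z) of small_vial_a between 0.004 and 0.012 m) and (horizontal distance between small_vial_b and small_stand_b below 0.013 m and height (world z) of small_vial_b between 0.004 and 0.012 m)) or ((horizontal distance between small_vial_a and small_stand_b below 0.013 m and height (world z) of small_vial_a between 0.004 and 0.012 m) and (horizontal distance between small_vial_b and small_stand_a below 0.013 m and height (world z) of small_vial_b between 0.004 and 0.012 m)))), for 0.1 s.
At the end, for the whole second after the job is handed in: Each vial stands in the well of a stand of its own size, one to a stand: within 13 mm of the stand's axis, underside 4 to 12 mm above the worktop, upright within 0.15 rad, at rest. Dropper bottle and syringe shield within 30 mm of where they stood ((((horizontal distance between large_vial_a and large_stand_a below 0.013 m and height (world z) of large_vial_a between 0.004 and 0.012 m) and (horizontal distance between large_vial_b and large_stand_b below 0.013 m and height (world z) of large_vial_b between 0.004 and 0.012 m)) or ((horizontal distance between large_vial_a and large_stand_b below 0.013 m and height (world z) of large_vial_a between 0.004 and 0.012 m) and (horizontal distance between large_vial_b and large_stand_a below 0.013 m and height (world z) of large_vial_b between 0.004 and 0.012 m))) and (((horizontal distance between small_vial_a and small_stand_a below 0.013 m and height (world z) of small_vial_a between 0.004 and 0.012 m) and (horizontal distance between small_vial_b and small_stand_b below 0.013 m and height (world z) of small_vial_b between 0.004 and 0.012 m)) or ((horizontal distance between small_vial_a and small_stand_b below 0.013 m and height (world z) of small_vial_a between 0.004 and 0.012 m) and (horizontal distance between small_vial_b and small_stand_a below 0.013 m and height (world z) of small_vial_b between 0.004 and 0.012 m))) and angle between each of small_vial_a, small_vial_b, large_vial_a, large_vial_b's own z axis and vertical below 0.15 rad and linear speed of each of small_vial_a, small_vial_b, large_vial_a, large_vial_b below 0.02 m/s and distance of each of dropper_bottle, syringe_shield from where it was at the start of the episode below 0.03 m); the robot touches nothing.
It fails at once if a vial is tipped by more than 0.7 rad (angle between any of small_vial_a, small_vial_b, large_vial_a, large_vial_b's own z axis and vertical above 0.7 rad).
It fails at once if a vial is dropped: it moves faster than 0.7 m/s with its underside less than 30 mm above the worktop ((height (world z) of small_vial_a below 0.03 m and linear speed of small_vial_a above 0.7 m/s) or (height (world z) of small_vial_b below 0.03 m and linear speed of small_vial_b above 0.7 m/s) or (height (world z) of large_vial_a below 0.03 m and linear speed of large_vial_a above 0.7 m/s) or (height (world z) of large_vial_b below 0.03 m and linear speed of large_vial_b above 0.7 m/s)).
It fails at once if the dropper bottle or the syringe shield is knocked over (tipped by more than 0.5 rad) (angle between any of dropper_bottle, syringe_shield's own z axis and vertical above 0.5 rad).
It also fails if it takes over 96 s, if anything falls off the work surface, if the arm or the gripper's body presses on something with over 40 N, if the wrist force passes 120 N, or if a joint passes its speed limit or range.

## Working session

There is one attempt and no reset: what is moved stays moved. The work goes in short steps, Python scripts to look and compute and a shell command to move; the robot and the scene stay as the last step left them, time stands still between calls to the robot, and variables do not carry over. Pictures are saved under pics/ and viewed, and the job is handed in when it is done.

```bash
ls; mkdir -p pics; python3 - <<'E'
from station import readout, read_camera, arm
import cv2
o=readout.get_obs(); print(o)
for n in("side","top"):
    c=read_camera(n); cv2.imwrite(f"pics/{n}0.png",c["frame"]); print(n,c["K"],c["R"],c["t"])
E
```

```text
pics
{'t': 0.0, 'qpos': array([ 1.21922449,  0.57655851,  0.02482933,  1.43790027, -0.01501569,
        1.1289955 , -0.05646577]), 'qvel': array([-0.00014738,  0.00138567,  0.00192291,  0.0009755 , -0.00118555,
        0.00148489, -0.00107649]), 'tau': array([ 4.14484921e-04, -7.65736055e+01,  2.25009978e+00, -2.85967469e+01,
        1.52273267e-02,  1.27633143e-02, -5.35628715e-05]), 'eef_pos': array([ 178.49227718, -650.50147873,  227.42731163]), 'tcp_rot': array([ 0.09431266, -0.0945173 ,  0.70135908, -0.70019072]), 'ft_force': array([0.48159316, 0.10287775, 0.10344867]), 'torque': array([-0.03265399, -0.01652781,  0.0137454 ]), 'finger_gap': 85.45372257180956}
side [[457.98700151   0.         319.94353994]
 [  0.         457.98700151 199.01668031]
 [  0.           0.           1.        ]] [[ 0.99727609 -0.07022602  0.02255457]
 [-0.02327115 -0.58974023 -0.80725765]
 [ 0.06999183  0.80453388 -0.58976807]] [-542.04914736   46.66467995 1134.64532673]
top [[419.47453578   0.         324.20841094]
 [  0.         419.47453578 194.16768242]
 [  0.           0.           1.        ]] [[ 0.10119138 -0.99486624 -0.00121315]
 [-0.97129573 -0.09852993 -0.21650974]
 [ 0.21527869  0.02308724 -0.97627971]] [-39.22728314 538.35132507 949.67445   ]
```

View pics/side0.png

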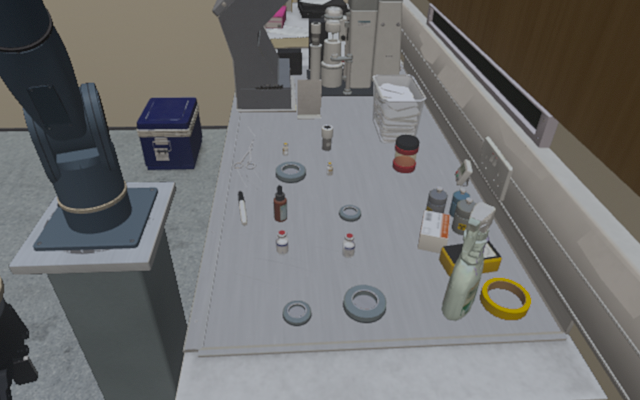

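View pics/top0.png

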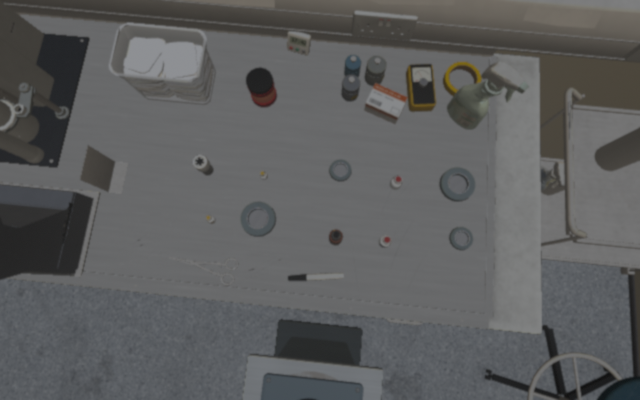

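```bash
python3 - <<'E'
import cv2,numpy as np
s=cv2.imread("pics/side0.png");t=cv2.imread("pics/top0.png")
a=cv2.resize(s[110:335,225:425],None,fx=2.6,fy=2.6,interpolation=cv2.INTER_CUBIC); cv2.imwrite("pics/side0z.png",a)
b=cv2.resize(t[140:265,180:490],None,fx=2.55,fy=2.55,interpolation=cv2.INTER_CUBIC);b=cv2.convertScaleAbs(b,alpha=1.6); cv2.imwrite("pics/top0z.png",b)
E
```

```text
(no output)
```

View pics/side0z.png

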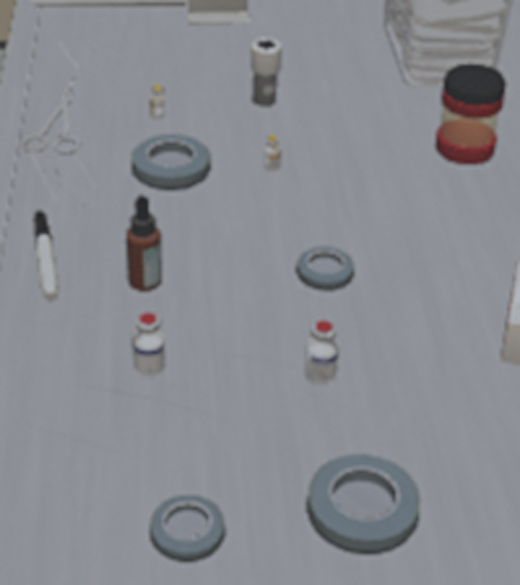

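View pics/top0z.png

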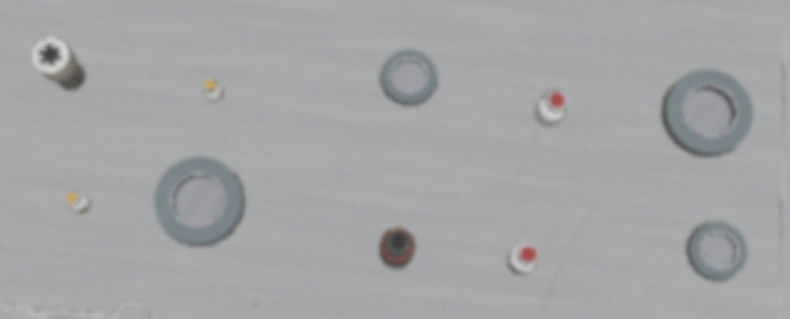

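```bash
cat > h.py <<'E'
import cv2,numpy as np
from scipy.optimize import least_squares
def proj(c,P):
    q=(c["R"]@np.asarray(P,float).reshape(-1,3).T).T+c["t"]; uv=(c["K"]@q.T).T; return uv[:,:2]/uv[:,2:]
def onplane(c,uv,z):
    d=c["R"].T@np.linalg.solve(c["K"],[uv[0],uv[1],1.]); o=-c["R"].T@c["t"]; return o+d*(z-o[2])/d[2]
def tri(cs,uvs):
    f=lambda X:np.concatenate([proj(c,X)[0]-u for c,u in zip(cs,uvs)])
    r=least_squares(f,[500,-200,30.]);return r.x,np.abs(r.fun).max()
def blobs(c,mask,amin=4):
    n,l,s,ce=cv2.connectedComponentsWithStats(mask.astype(np.uint8)*255)
    return [(ce[i].round(1),s[i,4]) for i in range(1,n) if s[i,4]>=amin]
def hullcent(c,x,y,r,h):
    a=np.linspace(0,2*np.pi,60); P=[[x+r*np.cos(k),y+r*np.sin(k),z] for z in(0,h) for k in a]
    m=cv2.moments(cv2.convexHull(proj(c,P).astype(np.float32))); return np.array([m["m10"],m["m01"]])/m["m00"]
def fitcyl(c,uv,r,h):
    x0=onplane(c,uv,h/2)[:2]
    return least_squares(lambda p:hullcent(c,p[0],p[1],r,h)-uv,x0,diff_step=1e-3).x
E
python3 - <<'E'
from h import *
from station import read_camera,readout
cs={n:read_camera(n) for n in("side","top")}
for n,c in cs.items():
    f=c["frame"].astype(int);b,g,r=f[...,0],f[...,1],f[...,2]
    roi=np.zeros(b.shape,bool)
    if n=="side": roi[110:335,225:430]=1
    else: roi[145:260,185:485]=1
    red=(r-g>35)&(r-b>30)&roi; yel=(r-b>35)&(g-b>15)&roi; st=(b-r>8)&roi
    hsv=cv2.cvtColor(c["frame"],cv2.COLOR_BGR2HSV)
    print(n,"red",blobs(c,red));print("yel",blobs(c,yel,2))
    print("bg",f[200,300],"stand",f[172 if n=="side" else 219,281 if n=="side" else 245])
    for bl in blobs(c,st,80):
        # filled
        print("st",bl)
E
```

```text
side red [(array([405.8, 151. ]), np.int32(96)), (array([403.9, 164.1]), np.int32(293)), (array([281.5, 232. ]), np.int32(22)), (array([349.3, 235.2]), np.int32(21))]
yel [(array([285.2, 143.4]), np.int32(5)), (array([405.9, 159.7]), np.int32(103)), (array([329.2, 162.6]), np.int32(5)), (array([330., 170.]), np.int32(3)), (array([427.9, 208.1]), np.int32(8))]
bg [153 147 144] stand [127 117 104]
st (array([324.6, 229.5]), np.int32(38285))
st (array([426.3, 223.5]), np.int32(139))
top red [(array([398.1, 178.6]), np.int32(17)), (array([386.8, 239.2]), np.int32(19))]
yel [(array([261.9, 172.9]), np.int32(8)), (array([208., 217.]), np.int32(9))]
bg [107 106 105] stand [89 86 80]
st (array([458.3, 184.2]), np.int32(352))
st (array([257.8, 219.2]), np.int32(386))
```

```bash
python3 - <<'E'
from h import *
from station import read_camera
cs={n:read_camera(n) for n in("side","top")}
S,T=cs["side"],cs["top"]
print(dict(r1=tri([S,T],[(281.5,232),(386.8,239.2)]),r2=tri([S,T],[(349.3,235.2),(398.1,178.6)]),y1=tri([S,T],[(285.2,143.4),(208,217)]),y2=tri([S,T],[(329.2,162.6),(261.9,172.9)])))
for nm,s,t,z in(("r1",(281.5,232),(386.8,239.2),57),("r2",(349.3,235.2),(398.1,178.6),57),("y1",(285.2,143.4),(208,217),40),("y2",(329.2,162.6),(261.9,172.9),40)):
    print(nm,onplane(S,s,z).round(1),onplane(T,t,z).round(1))
seeds={"side":[((365,303),43,22),((291,172),43,22),((350,213),28,16),((297,312),28,16)],"top":[((457,184),43,22),((258,219),43,22),((340,170),28,16),((460,238),28,16)]}
for n,c in cs.items():
    f=cv2.GaussianBlur(c["frame"],(3,3),0).astype(int);m=((f[...,0]-f[...,2])>(15 if n=="side" else 4)).astype(np.uint8)*255
    cv2.imwrite(f"pics/m_{n}.png",m)
    for sd,r,h in seeds[n]:
        p=onplane(c,sd,h/2)
        for it in range(3):
            a=np.linspace(0,2*np.pi,60);H=proj(c,[[p[0]+(r+14)*np.cos(k),p[1]+(r+14)*np.sin(k),z] for z in(0,h) for k in a])
            w=np.zeros_like(m);cv2.fillConvexPoly(w,cv2.convexHull(H.astype(np.int32)),255)
            pts=cv2.findNonZero(m&w); hl=cv2.convexHull(pts);M=cv2.moments(hl);uv=np.array([M["m10"],M["m01"]])/M["m00"]
            p=fitcyl(c,uv,r,h)
        # expected area
        e=proj(c,[[p[0]+r*np.cos(k),p[1]+r*np.sin(k),z] for z in(0,h) for k in a]);ea=cv2.contourArea(cv2.convexHull(e.astype(np.float32)))
        print(n,r,uv.round(1),p.round(1),"area",M["m00"],round(ea))
E
```

```text
{'r1': (array([ 446.66822258, -141.96097212,   57.88012101]), np.float64(0.0441921868441284)), 'r2': (array([ 596.3266753 , -159.1119251 ,   57.61312907]), np.float64(0.05375788975871387)), 'y1': (array([458.73203955, 290.17620554,  39.80333116]), np.float64(0.13113822995285318)), 'y2': (array([581.42944832, 174.82114054,  40.70082552]), np.float64(0.11519463544453856))}
r1 [ 446.6 -140.9   57. ] [ 446.9 -142.1   57. ]
r2 [ 596.3 -158.4   57. ] [ 596.6 -159.2   57. ]
y1 [458.3 289.7  40. ] [459.  290.2  40. ]
y2 [581.2 175.8  40. ] [581.9 175.   40. ]
side 43 [364.7 301. ] [ 612.  -307.1] area 1010.5 1413
side 43 [290.3 169.5] [471.5 190.2] area 343.0 574
side 28 [350.  211.6] [619.3  -9.9] area 173.0 342
side 28 [296.4 311.3] [ 474.1 -324.6] area 426.0 654
top 43 [458.1 183.4] [ 612.1 -317.9] area 840.0 994
top 43 [257.4 218.4] [471.8 175.4] area 889.0 995
top 28 [340.2 169.7] [618.7 -17.5] area 328.0 399
top 28 [461.7 238.1] [ 474.5 -332.3] area 363.5 453
```

```bash
cat >> h.py <<'E'
def overlay(c,items,box,sc,name,alpha=1.0):
    x0,y0,x1,y1=box; im=cv2.convertScaleAbs(cv2.resize(c["frame"][y0:y1,x0:x1],None,fx=sc,fy=sc,interpolation=cv2.INTER_CUBIC),alpha=alpha)
    a=np.linspace(0,2*np.pi,60)
    for (x,y,r,z,col) in items:
        p=((proj(c,[[x+r*np.cos(k),y+r*np.sin(k),z] for k in a])-[x0,y0]+.5)*sc-.5).round().astype(int)
        cv2.polylines(im,[p],True,col,1)
    cv2.imwrite(name,im)
E
python3 - <<'E'
from h import *
from station import read_camera
S,T=read_camera("side"),read_camera("top")
st=[(612,-316,43,25,22,14),(472,177,43,25,22,14),(619,-16,28,17,16,8),(474,-331,28,17,16,8)]
tiles=[];
for c,nm,al in((S,"s",1),(T,"t",1.5)):
    row=[]
    for x,y,R,r,h,_ in st:
        u,v=proj(c,[x,y,10])[0].astype(int)
        it=[(x,y,R,h,(0,255,0)),(x,y,r,h,(0,0,255)),(x,y,R,0,(255,0,0))]
        overlay(c,it,(u-32,v-32,u+32,v+32),3,"pics/tmp.png",al); row.append(cv2.imread("pics/tmp.png"))
    tiles.append(np.hstack(row))
cv2.imwrite("pics/ov1.png",np.vstack(tiles))
E
```

```text
(no output)
```

View pics/ov1.png

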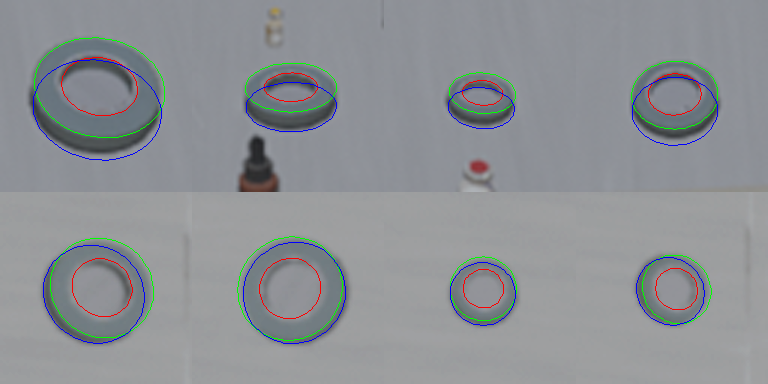

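```bash
python3 - <<'E'
from h import *
from station import read_camera
S,T=read_camera("side"),read_camera("top")
st=[(612,-316,43,25,22),(472,177,43,25,22),(619,-16,28,17,16),(474,-331,28,17,16)]
for n,c,th in(("side",S,15),("top",T,4)):
    f=cv2.resize(c["frame"],None,fx=4,fy=4,interpolation=cv2.INTER_CUBIC).astype(int)
    d=f[...,0]-f[...,2]
    a=np.linspace(0,2*np.pi,60)
    for x,y,R,r,h in st:
        # fit: maximise mean(d ring annulus at z=h) - mean(d in hole) over x,y
        best=None
        def sc(p):
            s=[]
            for lo,hi in((0.1*r,.85*r),(1.12*r,.95*R),(1.08*R,1.25*R)):
                P=[[p[0]+q*np.cos(k),p[1]+q*np.sin(k),h] for q in np.linspace(lo,hi,8) for k in a]
                uv=((proj(c,P)+.5)*4-.5).round().astype(int); s.append(d[uv[:,1],uv[:,0]].mean())
            return s[1]-.5*s[0]-.5*s[2]
        g=[(sc((x+i,y+j)),x+i,y+j) for i in range(-8,9) for j in range(-10,13)]
        g.sort(reverse=True);top=np.array(g[:8]);print(n,R,top[:,1:].mean(0).round(1),round(g[0][0],1))
E
```

```text
side 43 [ 610.1 -314.9] 10.2
side 43 [470.5 175. ] 10.4
side 28 [617.9 -16.9] 7.4
side 28 [ 474.1 -329.9] 7.9
top 43 [ 609.9 -314.9] 6.4
top 43 [470.5 174.2] 6.2
top 28 [618.  -17.5] 4.6
top 28 [ 474.  -330.5] 4.3
```

```bash
cat >> h.py <<'E'
def state():
    from station import readout
    from scipy.spatial.transform import Rotation as Ro
    o=readout.get_obs(); q=o["tcp_rot"]; R=Ro.from_quat([q[1],q[2],q[3],q[0]]).as_matrix()
    tilt=np.cross(R[:,1],[0,0,-1.])  # rotvec to bring finger axis down
    print("t",round(o["t"],2),"pos",o["eef_pos"].round(1),"ydir",R[:,1].round(3),"jaw",R[:,2].round(2),"fix",tilt.round(3),"q",o["qpos"].round(2),"F",o["ft_force"].round(1),"gap",round(o["finger_gap"],1))
    return o
E
python3 - <<'E'
from h import *
from station import read_camera,arm
state();print(arm.tip_reach)
S,T=read_camera("side"),read_camera("top")
print("drop",tri([S,T],[(280.5,188),(335.5,234)])); print("shield",tri([S,T],[(327.5,127),(200,161)]))
print(onplane(T,(335.5,236),102))
E
```

```text
t 0.5 pos [ 178.6 -650.9  228.3] ydir [-0.  0. -1.] jaw [ 0.26 -0.96 -0.  ] fix [-0. -0. -0.] q [ 1.22  0.58  0.02  1.44 -0.02  1.13 -0.06] F [0.2 0.2 0.1] gap 85.1
25.0
drop (array([443.90111138, -20.21928508,  92.05102082]), np.float64(0.6448280933605588))
shield (array([586.90383762, 320.19733039,  77.16509113]), np.float64(0.1279918170218366))
[436.73491302 -20.66450064 102.        ]
```

```bash
A='{"claw":5,"dx":2.5,"dy":2.95,"dz":0}'; python3 -m crank '[{"claw":5,"dx":2.5,"dy":2.95},{"claw":5,"dx":2.5,"dy":2.95},{"claw":5,"dx":2.5,"dy":2.95},{"claw":5,"dx":2.5,"dy":2.95},{"claw":5,"dx":2.5,"dy":2.95},{"claw":5,"dx":2.5,"dy":2.95},{"claw":5,"dx":2.5,"dy":2.95},{"claw":5,"dx":2.5,"dy":2.95},{"claw":5,"dx":2.5,"dy":2.95},{"claw":5,"dx":2.5,"dy":2.95}]' 30; python3 -c "
from h import *
o=state();print((np.array([596.4,-159.1,0])-o['eef_pos'])/10)"
```

```text
t 0.6 pos [ 178.6 -650.9  228.3] ydir [ 0.  0. -1.] jaw [ 0.26 -0.96 -0.  ] fix [-0.  0.  0.] q [ 1.22  0.58  0.02  1.44 -0.01  1.13 -0.06] F [-1.1 -0.6 -0.4] gap 85.5
[ 41.77993299  49.18404426 -22.83064011]invalid input
```

```bash
python3 -m crank '[{"claw":5,"dx":2.5,"dy":2.95,"dz":0,"ax":0,"ay":0,"az":0},{"claw":5,"dx":2.5,"dy":2.95,"dz":0,"ax":0,"ay":0,"az":0},{"claw":5,"dx":2.5,"dy":2.95,"dz":0,"ax":0,"ay":0,"az":0},{"claw":5,"dx":2.5,"dy":2.95,"dz":0,"ax":0,"ay":0,"az":0},{"claw":5,"dx":2.5,"dy":2.95,"dz":0,"ax":0,"ay":0,"az":0},{"claw":5,"dx":2.5,"dy":2.95,"dz":0,"ax":0,"ay":0,"az":0},{"claw":5,"dx":2.5,"dy":2.95,"dz":0,"ax":0,"ay":0,"az":0},{"claw":5,"dx":2.5,"dy":2.95,"dz":0,"ax":0,"ay":0,"az":0},{"claw":5,"dx":2.5,"dy":2.95,"dz":0,"ax":0,"ay":0,"az":0},{"claw":5,"dx":2.5,"dy":2.95,"dz":0,"ax":0,"ay":0,"az":0}]' 30; python3 -c "
from h import *
o=state();print((np.array([596.4,-159.1,0])-o['eef_pos'])/10)"
```

```text
t: 1.43
eef_pos: [426.3, -350.1, 228.7]
tcp_rot: [-0.087, 0.089, -0.699, 0.704]
ft_force: [-0.5, -0.6, -0.1]
finger_gap: 50.3
t 1.43 pos [ 426.3 -350.1  228.7] ydir [-0.003 -0.007 -1.   ] jaw [ 0.25 -0.97  0.01] fix [ 0.007 -0.003  0.   ] q [ 0.61  0.39 -0.02  1.77  0.02  0.98 -0.74] F [-0.5 -0.6 -0.1] gap 50.3
[ 17.0142373   19.09737724 -22.86542651]
```

```bash
python3 -m crank '[{"claw":5,"dx":2.5,"dy":2.8,"dz":0,"ax":0,"ay":0,"az":0},{"claw":5,"dx":2.5,"dy":2.8,"dz":0,"ax":0,"ay":0,"az":0},{"claw":5,"dx":2.5,"dy":2.8,"dz":0,"ax":0,"ay":0,"az":0},{"claw":5,"dx":2.5,"dy":2.8,"dz":-1.5,"ax":0,"ay":0,"az":0},{"claw":5,"dx":2.5,"dy":2.8,"dz":-1.5,"ax":0,"ay":0,"az":0},{"claw":5,"dx":2.5,"dy":2.8,"dz":-1.5,"ax":0,"ay":0,"az":0},{"claw":5,"dx":1.5,"dy":1.7,"dz":-2,"ax":0,"ay":0,"az":0},{"claw":5,"dx":0,"dy":0,"dz":-2,"ax":0,"ay":0,"az":0},{"claw":5,"dx":0,"dy":0,"dz":0,"ax":0,"ay":0,"az":0}]' 30; python3 -c "
from h import *
o=state();print((np.array([596.4,-159.1,0])-o['eef_pos'])/10)"
```

```text
t: 2.18
eef_pos: [605.3, -143.9, 144.5]
tcp_rot: [-0.095, 0.089, -0.699, 0.703]
ft_force: [-1.9, -0.6, 0.2]
finger_gap: 49.9
t 2.18 pos [ 605.3 -143.9  144.5] ydir [ 0.009 -0.005 -1.   ] jaw [ 0.26 -0.97  0.01] fix [0.005 0.009 0.   ] q [ 0.2   0.57 -0.06  1.7   0.05  0.86 -1.2 ] F [-1.9 -0.6  0.2] gap 49.9
[ -0.88882897  -1.51725247 -14.446708  ]
```

```bash
python3 -m crank '[{"claw":5,"dx":-0.9,"dy":-1.5,"dz":-1,"ax":0,"ay":0,"az":0},{"claw":5,"dx":0,"dy":0,"dz":-1,"ax":0,"ay":0,"az":0},{"claw":5,"dx":0,"dy":0,"dz":0,"ax":0,"ay":0,"az":0},{"claw":5,"dx":0,"dy":0,"dz":0,"ax":0,"ay":0,"az":0}]' 30; python3 -c "
from h import *
o=state();print((np.array([596.4,-159.1,0])-o['eef_pos'])/10)"
```

```text
t: 2.52
eef_pos: [596.2, -159.9, 125.6]
tcp_rot: [-0.096, 0.09, -0.699, 0.703]
ft_force: [-0.4, 0.0, 0.7]
finger_gap: 50.3
t 2.52 pos [ 596.2 -159.9  125.6] ydir [ 0.009 -0.005 -1.   ] jaw [ 0.26 -0.97  0.01] fix [0.005 0.009 0.   ] q [ 0.22  0.59 -0.06  1.73  0.05  0.82 -1.17] F [-0.4  0.   0.7] gap 50.3
[  0.02247181   0.0763525  -12.55711477]
```

```bash
python3 -m crank '[{"claw":5,"dx":0,"dy":0.1,"dz":-1.8,"ax":0.005,"ay":0.009,"az":0},{"claw":5,"dx":0,"dy":0,"dz":-1.8,"ax":0,"ay":0,"az":0},{"claw":5,"dx":0,"dy":0,"dz":-1.8,"ax":0,"ay":0,"az":0},{"claw":5,"dx":0,"dy":0,"dz":-1.4,"ax":0,"ay":0,"az":0},{"claw":5,"dx":0,"dy":0,"dz":-0.8,"ax":0,"ay":0,"az":0},{"claw":5,"dx":0,"dy":0,"dz":0,"ax":0,"ay":0,"az":0},{"claw":5,"dx":0,"dy":0,"dz":0,"ax":0,"ay":0,"az":0}]' 30; python3 -c "
from h import *
from station import read_camera
o=state();print((np.array([596.4,-159.1,42])-o['eef_pos'])/10)
S,T=read_camera('side'),read_camera('top')
a=cv2.resize(S['frame'][160:300,270:430],(560,490));b=cv2.convertScaleAbs(cv2.resize(T['frame'][130:230,350:450],(240,240)),alpha=1.5)
im=np.zeros((490,800,3),np.uint8);im[:,:560]=a;im[:240,560:]=b;cv2.imwrite('pics/g1.png',im)"
```

```text
t: 3.1
eef_pos: [598.9, -162.4, 51.8]
tcp_rot: [-0.093, 0.088, -0.7, 0.703]
ft_force: [-0.9, -0.9, -0.1]
finger_gap: 49.9
t 3.1 pos [ 598.9 -162.4   51.8] ydir [ 0.008 -0.003 -1.   ] jaw [ 0.25 -0.97  0.  ] fix [0.003 0.008 0.   ] q [ 0.22  0.68 -0.06  1.78  0.06  0.67 -1.18] F [-0.9 -0.9 -0.1] gap 49.9
[-0.247348    0.32807228 -0.98465593]
```

View pics/g1.png

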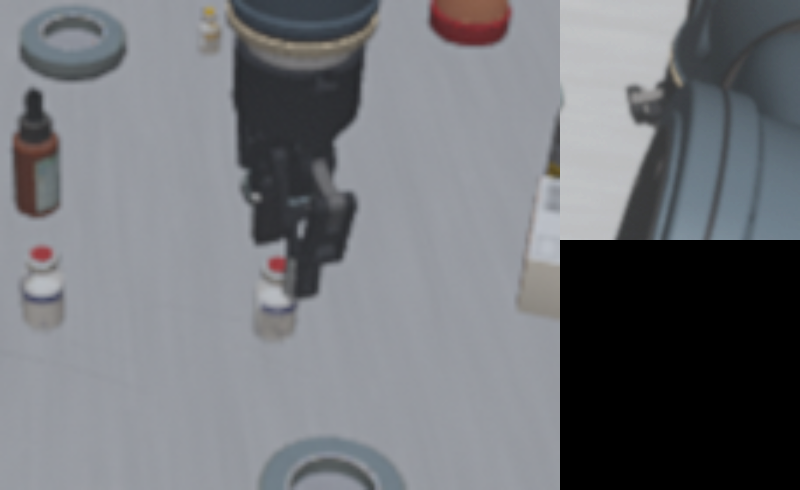

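```bash
python3 -m crank '[{"claw":5,"dx":-0.2,"dy":0.3,"dz":0,"ax":0.003,"ay":0.008,"az":0},{"claw":5,"dx":0,"dy":0,"dz":0,"ax":0,"ay":0,"az":0},{"claw":5,"dx":0,"dy":0,"dz":0,"ax":0,"ay":0,"az":0}]' ; python3 -c "
from h import *
from station import read_camera
from scipy.spatial.transform import Rotation as Ro
o=state();print((np.array([596.4,-159.1,42])-o['eef_pos'])/10)
S=read_camera('side')
q=o['tcp_rot'];R=Ro.from_quat([q[1],q[2],q[3],q[0]]).as_matrix();p=o['eef_pos']
x0,y0=310,190;k=8
im=cv2.resize(S['frame'][y0:y0+75,x0:x0+75],None,fx=k,fy=k,interpolation=cv2.INTER_CUBIC)
for s in(-1,1):
  P=[p+R@[a,l,s*b] for a,l,b in((-11,24,25),(11,24,25),(11,24,33),(-11,24,33))]
  uv=((proj(S,P)-[x0,y0]+.5)*k).astype(int);cv2.polylines(im,[uv],True,(0,255,0),1)
a=np.linspace(0,6.28,40)
for r,z in((14,0),(14,36),(10,57)):
  uv=((proj(S,[[596.4+r*np.cos(t),-159.1+r*np.sin(t),z] for t in a])-[x0,y0]+.5)*k).astype(int);cv2.polylines(im,[uv],True,(0,0,255),1)
cv2.imwrite('pics/g2.png',im)"
```

```text
t: 3.45
eef_pos: [598.2, -159.3, 54.7]
tcp_rot: [-0.092, 0.089, -0.701, 0.701]
ft_force: [0.5, -0.2, -0.2]
finger_gap: 49.9
t 3.45 pos [ 598.2 -159.3   54.7] ydir [ 0.003 -0.    -1.   ] jaw [ 0.25 -0.97  0.  ] fix [0.    0.003 0.   ] q [ 0.22  0.68 -0.06  1.78  0.06  0.68 -1.18] F [ 0.5 -0.2 -0.2] gap 49.9
[-0.17940798  0.02372309 -1.26650832]
```

View pics/g2.png

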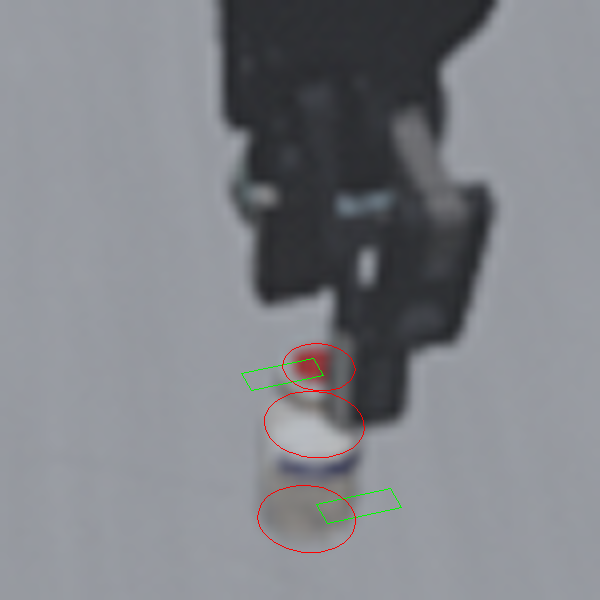

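```bash
cat >> h.py <<'E'
def look(name,cx,cy,items=(),half=38,k=8,tip=True,cam="side"):
    from station import read_camera,readout
    from scipy.spatial.transform import Rotation as Ro
    S=read_camera(cam);o=readout.get_obs();q=o['tcp_rot'];R=Ro.from_quat([q[1],q[2],q[3],q[0]]).as_matrix();p=o['eef_pos']
    x0,y0=cx-half,cy-half
    im=cv2.resize(S['frame'][y0:y0+2*half,x0:x0+2*half],None,fx=k,fy=k,interpolation=cv2.INTER_CUBIC)
    if tip:
      g=o['finger_gap']/2
      for s in(-1,1):
        P=[p+R@[a,l,s*b] for a,l,b in((-11,25,g),(11,25,g),(11,25,g+8),(-11,25,g+8))]
        cv2.polylines(im,[((proj(S,P)-[x0,y0]+.5)*k).astype(int)],True,(0,255,0),1)
    a=np.linspace(0,6.28,40)
    for x,y,r,z in items:
      cv2.polylines(im,[((proj(S,[[x+r*np.cos(t),y+r*np.sin(t),z] for t in a])-[x0,y0]+.5)*k).astype(int)],True,(0,0,255),1)
    cv2.imwrite(name,im)
E
python3 -c "
from h import *
o=state()
look('pics/g3.png',347,220,[(596.4,-159.1,14,0)],half=48,k=6);state()"
```

```text
t 3.5 pos [ 598.2 -159.2   54.7] ydir [ 0.003  0.    -1.   ] jaw [ 0.25 -0.97  0.  ] fix [-0.     0.003  0.   ] q [ 0.22  0.68 -0.06  1.78  0.06  0.68 -1.18] F [ 0.2 -0.4 -0.2] gap 49.8
t 3.55 pos [ 598.1 -159.2   54.5] ydir [ 0.003 -0.    -1.   ] jaw [ 0.25 -0.97  0.  ] fix [0.    0.003 0.   ] q [ 0.22  0.68 -0.06  1.78  0.06  0.68 -1.18] F [ 0.4  0.  -0.1] gap 49.9
```

View pics/g3.png

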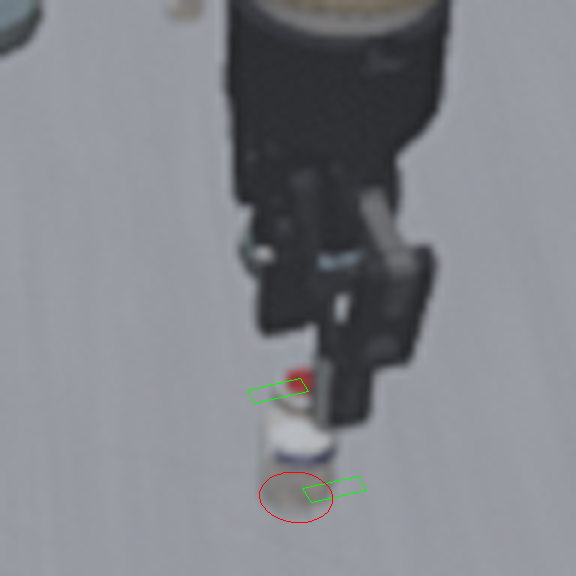

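```bash
python3 -m crank '[{"claw":5,"dx":-0.2,"dy":0,"dz":2,"ax":0,"ay":0,"az":0},{"claw":5,"dx":0,"dy":0,"dz":2,"ax":0,"ay":0,"az":0},{"claw":3,"dx":0,"dy":0,"dz":0,"ax":0,"ay":0,"az":0},{"claw":3,"dx":0,"dy":0,"dz":0,"ax":0,"ay":0,"az":0},{"claw":3,"dx":0,"dy":0,"dz":0,"ax":0,"ay":0,"az":0},{"claw":3,"dx":0,"dy":0,"dz":0,"ax":0,"ay":0,"az":0}]' ; python3 -c "
from h import *
o=state()
look('pics/g4.png',347,220,[(596.4,-159.1,14,0)],half=48,k=6);state()"
```

```text
t: 4.05
eef_pos: [595.6, -159.0, 95.5]
tcp_rot: [-0.092, 0.09, -0.701, 0.701]
ft_force: [-0.2, -0.1, 0.6]
finger_gap: 30.4
t 4.05 pos [ 595.6 -159.    95.5] ydir [ 0.003  0.    -1.   ] jaw [ 0.25 -0.97  0.  ] fix [-0.     0.003  0.   ] q [ 0.22  0.62 -0.06  1.75  0.05  0.76 -1.18] F [-0.2 -0.1  0.6] gap 30.4
t 4.1 pos [ 595.5 -159.    95.4] ydir [ 0.002  0.    -1.   ] jaw [ 0.25 -0.97  0.  ] fix [-0.     0.002  0.   ] q [ 0.22  0.62 -0.06  1.75  0.05  0.76 -1.18] F [-0.5 -0.2 -0.1] gap 29.8
```

View pics/g4.png

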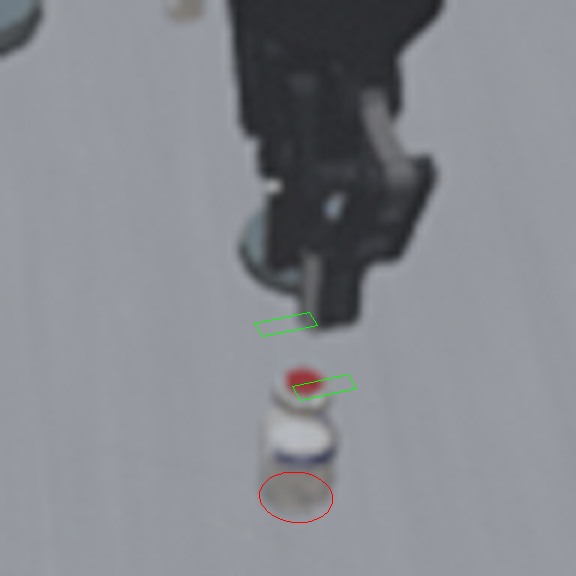

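```bash
python3 -c "
from h import *
from station import read_camera
for n in('side','top'):
  c=read_camera(n);print(n,-c['R'].T@c['t'])
x=cv2.convertScaleAbs(cv2.resize(c['frame'][120:260,320:480],None,fx=5,fy=5)[:600],alpha=1.8);cv2.imwrite('pics/t4.png',x[:600,:800])
print(proj(c,[[595.5,-159,95],[595.5,-159,70]]),[onplane(c,(385,174),z).round() for z in(60,100,150)])
"
```

```text
side [ 462.24269242 -923.40652261  719.07369254]
top [ 322.42312851   -7.90754844 1043.65860644]
[[400.75612174 174.9528484 ]
 [398.91135928 177.67636621]] [array([ 604., -126.,   60.]), array([ 593., -122.,  100.]), array([ 578., -116.,  150.])]
```

View pics/t4.png

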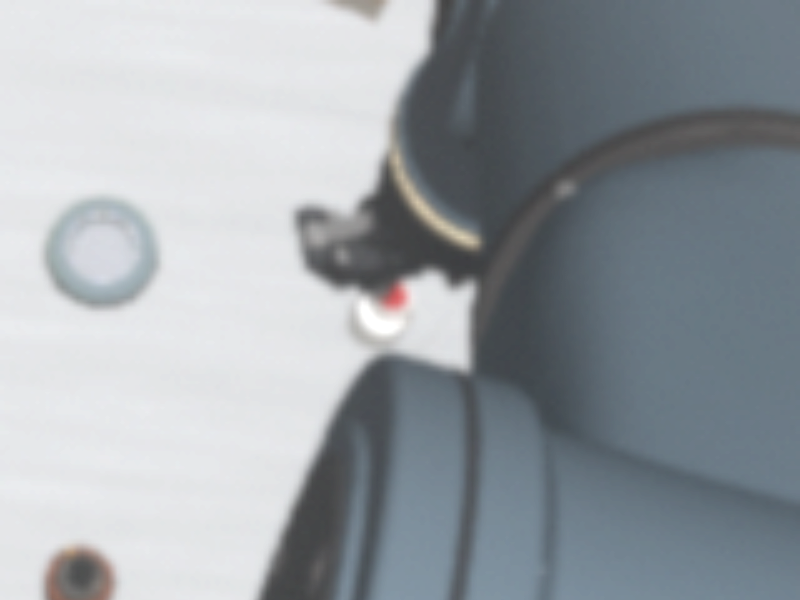

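```bash
python3 -c "
from h import *
from station import read_camera
S,T=read_camera('side'),read_camera('top')
j=np.array([.25,-.97,0]);p=np.array([595.5,-159,0])
for z in(70,80,90,95,100,105):
  print(z,proj(S,[p+j*15+[0,0,z],p+j*23+[0,0,z],p-j*15+[0,0,z],p-j*23+[0,0,z]]).round(1).tolist(),proj(T,[p-j*15+[0,0,z],p+[0,0,z]]).round(1).tolist())
"
```

```text
70 [[351.8, 235.2], [353.2, 237.5], [346.8, 226.7], [345.5, 224.5]] [[392.7, 178.6], [398.9, 177.7]]
80 [[352.1, 231.6], [353.5, 233.9], [347.1, 223.2], [345.8, 221.0]] [[393.4, 177.5], [399.6, 176.6]]
90 [[352.4, 228.1], [353.8, 230.4], [347.4, 219.7], [346.0, 217.5]] [[394.1, 176.4], [400.4, 175.5]]
95 [[352.6, 226.3], [354.0, 228.6], [347.5, 217.9], [346.2, 215.7]] [[394.4, 175.9], [400.8, 175.0]]
100 [[352.7, 224.5], [354.1, 226.8], [347.6, 216.1], [346.3, 213.9]] [[394.8, 175.3], [401.1, 174.4]]
105 [[352.9, 222.6], [354.3, 224.9], [347.8, 214.3], [346.4, 212.1]] [[395.1, 174.8], [401.5, 173.8]]
```

```bash
python3 -m crank '[{"claw":5,"dx":-0.1,"dy":0,"dz":0,"ax":0,"ay":0.002,"az":0},{"claw":5,"dx":0,"dy":0,"dz":0,"ax":0,"ay":0,"az":0},{"claw":5,"dx":0,"dy":0,"dz":-1.5,"ax":0,"ay":0,"az":0},{"claw":5,"dx":0,"dy":0,"dz":-1.5,"ax":0,"ay":0,"az":0},{"claw":5,"dx":0,"dy":0,"dz":-1.5,"ax":0,"ay":0,"az":0},{"claw":5,"dx":0,"dy":0,"dz":-0.8,"ax":0,"ay":0,"az":0},{"claw":5,"dx":0,"dy":0,"dz":0,"ax":0,"ay":0,"az":0},{"claw":5,"dx":0,"dy":0,"dz":0,"ax":0,"ay":0,"az":0}]' ; python3 -c "
from h import *
o=state()
look('pics/g5.png',347,220,[(596.4,-159.1,14,0)],half=48,k=6);state()"
```

```text
t: 4.97
eef_pos: [594.7, -159.1, 40.4]
tcp_rot: [0.091, -0.091, 0.701, -0.701]
ft_force: [-0.1, 0.1, 0.9]
finger_gap: 50.2
t 4.97 pos [ 594.7 -159.1   40.4] ydir [ 0.001  0.    -1.   ] jaw [ 0.25 -0.97  0.  ] fix [-0.     0.001  0.   ] q [ 0.22  0.7  -0.06  1.79  0.06  0.65 -1.19] F [-0.1  0.1  0.9] gap 50.2
t 5.02 pos [ 594.8 -159.1   40.5] ydir [ 0.001  0.    -1.   ] jaw [ 0.25 -0.97  0.  ] fix [-0.     0.001  0.   ] q [ 0.22  0.7  -0.06  1.79  0.06  0.65 -1.19] F [-1.1  1.2 -0.1] gap 50.4
```

View pics/g5.png

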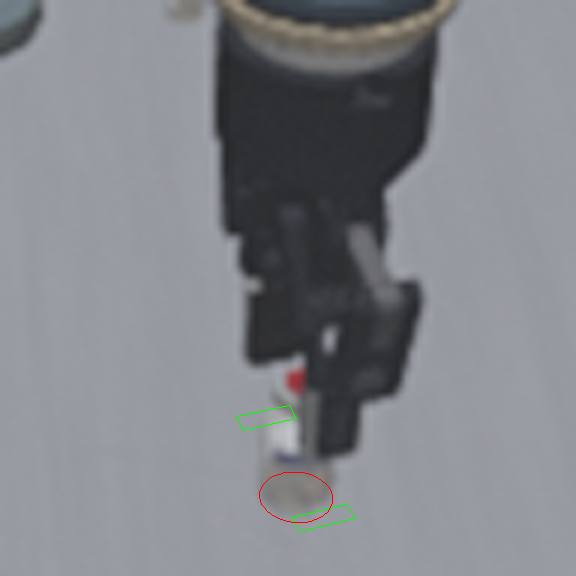

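```bash
python3 -m crank '[{"claw":5,"dx":0,"dy":0,"dz":-0.7,"ax":0,"ay":0,"az":0},{"claw":5,"dx":0,"dy":0,"dz":-0.6,"ax":0,"ay":0,"az":0},{"claw":5,"dx":0,"dy":0,"dz":0,"ax":0,"ay":0,"az":0},{"claw":5,"dx":0,"dy":0,"dz":0,"ax":0,"ay":0,"az":0}]' ; python3 -c "
from h import *
o=state()
look('pics/g6.png',347,220,[(596.4,-159.1,14,0)],half=48,k=6);state()"
```

```text
t: 5.35
eef_pos: [596.1, -159.4, 28.4]
tcp_rot: [-0.092, 0.089, -0.701, 0.702]
ft_force: [0.9, 0.1, 0.3]
finger_gap: 50.0
t 5.35 pos [ 596.1 -159.4   28.4] ydir [ 0.004 -0.001 -1.   ] jaw [ 0.25 -0.97  0.  ] fix [0.001 0.004 0.   ] q [ 0.22  0.71 -0.06  1.8   0.06  0.62 -1.19] F [0.9 0.1 0.3] gap 50.0
t 5.4 pos [ 596.  -159.4   28.4] ydir [ 0.004 -0.001 -1.   ] jaw [ 0.25 -0.97  0.  ] fix [0.001 0.004 0.   ] q [ 0.22  0.71 -0.06  1.8   0.06  0.62 -1.19] F [ 0.3 -0.5  0.8] gap 50.2
```

View pics/g6.png

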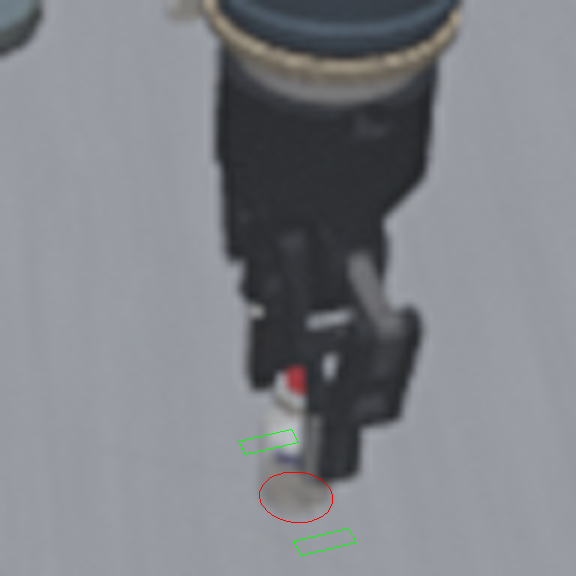

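```bash
python3 -m crank '[{"claw":5,"dx":0.1,"dy":0,"dz":-0.7,"ax":0,"ay":0.004,"az":0},{"claw":5,"dx":0,"dy":0,"dz":-0.7,"ax":0,"ay":0,"az":0},{"claw":5,"dx":0,"dy":0,"dz":0,"ax":0,"ay":0,"az":0},{"claw":5,"dx":0,"dy":0,"dz":0,"ax":0,"ay":0,"az":0}]' ; python3 -c "
from h import *
o=state()
look('pics/g7.png',347,220,[(596.4,-159.1,14,0)],half=48,k=6);state()"
```

```text
t: 5.73
eef_pos: [597.6, -159.5, 13.5]
tcp_rot: [-0.091, 0.091, -0.701, 0.702]
ft_force: [-0.9, -0.1, 0.4]
finger_gap: 50.1
t 5.73 pos [ 597.6 -159.5   13.5] ydir [ 0.001 -0.001 -1.   ] jaw [ 0.25 -0.97  0.  ] fix [0.001 0.001 0.   ] q [ 0.22  0.74 -0.05  1.8   0.07  0.6  -1.19] F [-0.9 -0.1  0.4] gap 50.1
t 5.78 pos [ 597.4 -159.5   13.4] ydir [ 0.    -0.001 -1.   ] jaw [ 0.25 -0.97  0.  ] fix [0.001 0.    0.   ] q [ 0.22  0.74 -0.05  1.8   0.07  0.6  -1.19] F [-0.4  0.2 -0.9] gap 49.9
```

View pics/g7.png

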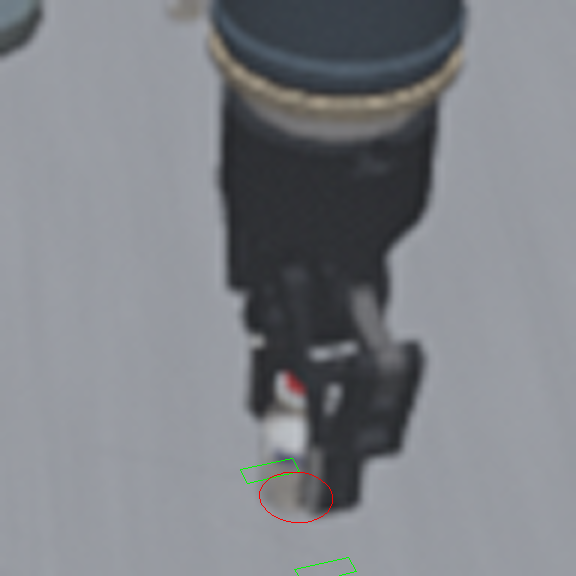

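```bash
python3 -m crank '[{"claw":5,"dx":-0.2,"dy":0,"dz":0,"ax":0,"ay":0,"az":0},{"claw":3,"dx":0,"dy":0,"dz":0,"ax":0,"ay":0,"az":0},{"claw":2.2,"dx":0,"dy":0,"dz":0,"ax":0,"ay":0,"az":0},{"claw":2.2,"dx":0,"dy":0,"dz":0,"ax":0,"ay":0,"az":0},{"claw":2.2,"dx":0,"dy":0,"dz":0,"ax":0,"ay":0,"az":0},{"claw":2.2,"dx":0,"dy":0,"dz":0,"ax":0,"ay":0,"az":0}]' 30; python3 -c "
from h import *
o=state()
look('pics/g8.png',347,220,[(596.4,-159.1,14,0)],half=48,k=6);state()"
```

```text
t: 6.28
eef_pos: [595.3, -159.6, 13.9]
tcp_rot: [-0.091, 0.09, -0.701, 0.702]
ft_force: [-0.7, -0.5, -0.7]
finger_gap: 26.4
t 6.28 pos [ 595.3 -159.6   13.9] ydir [ 0.001 -0.001 -1.   ] jaw [ 0.25 -0.97  0.  ] fix [0.001 0.001 0.   ] q [ 0.22  0.74 -0.05  1.81  0.07  0.6  -1.19] F [-0.7 -0.5 -0.7] gap 26.4
t 6.33 pos [ 595.3 -159.6   13.9] ydir [ 0.001 -0.001 -1.   ] jaw [ 0.25 -0.97  0.  ] fix [0.001 0.001 0.   ] q [ 0.22  0.74 -0.05  1.81  0.07  0.6  -1.19] F [0.3 1.6 0.3] gap 26.6
```

View pics/g8.png

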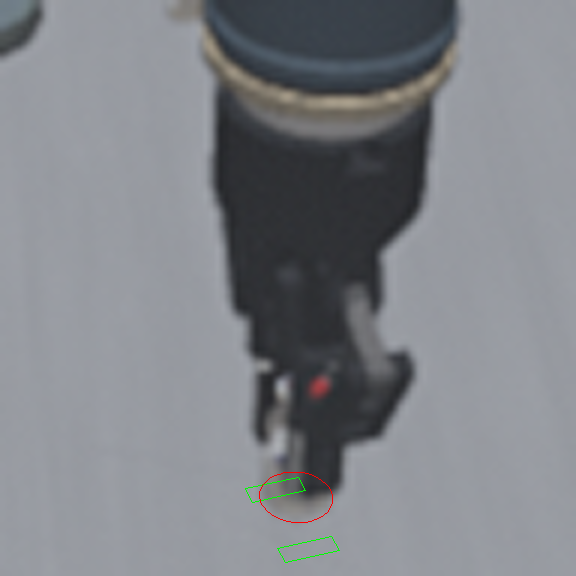

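```bash
python3 -c "
from h import *
look('pics/g9.png',348,245,[],half=28,k=14,tip=False,)"
```

```text
(no output)
```

View pics/g9.png

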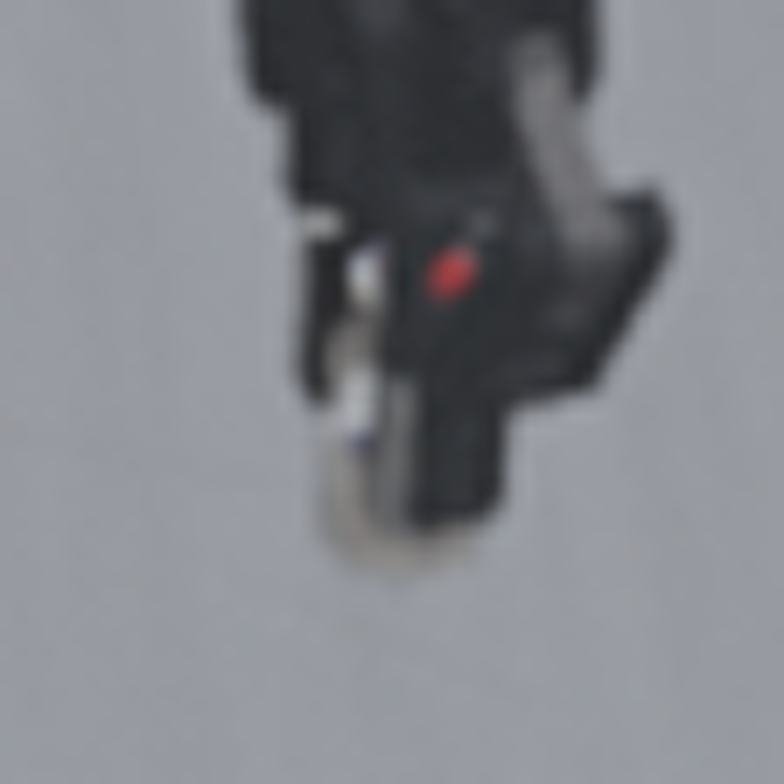

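```bash
python3 -m crank '[{"claw":2.2,"dx":0,"dy":0,"dz":0.5,"ax":0,"ay":0,"az":0},{"claw":2.2,"dx":0,"dy":0,"dz":1,"ax":0,"ay":0,"az":0},{"claw":2.2,"dx":0,"dy":0,"dz":1.5,"ax":0,"ay":0,"az":0},{"claw":2.2,"dx":0,"dy":0,"dz":1.5,"ax":0,"ay":0,"az":0},{"claw":2.2,"dx":0,"dy":0,"dz":1,"ax":0,"ay":0,"az":0},{"claw":2.2,"dx":0,"dy":0,"dz":0,"ax":0,"ay":0,"az":0}]' 30; python3 -c "
from h import *
o=state()
look('pics/g10.png',348,230,[],half=38,k=10,tip=False,);print((np.array([610,-315,0])-o['eef_pos'])/10)"
```

```text
t: 6.88
eef_pos: [594.8, -159.4, 73.5]
tcp_rot: [-0.091, 0.091, -0.701, 0.701]
ft_force: [-0.1, -0.3, 0.6]
finger_gap: 26.9
t 6.88 pos [ 594.8 -159.4   73.5] ydir [-0.    -0.001 -1.   ] jaw [ 0.25 -0.97  0.  ] fix [ 0.001 -0.     0.   ] q [ 0.22  0.65 -0.06  1.77  0.06  0.72 -1.18] F [-0.1 -0.3  0.6] gap 26.9
[  1.5248907  -15.55963124  -7.3459326 ]
```

View pics/g10.png

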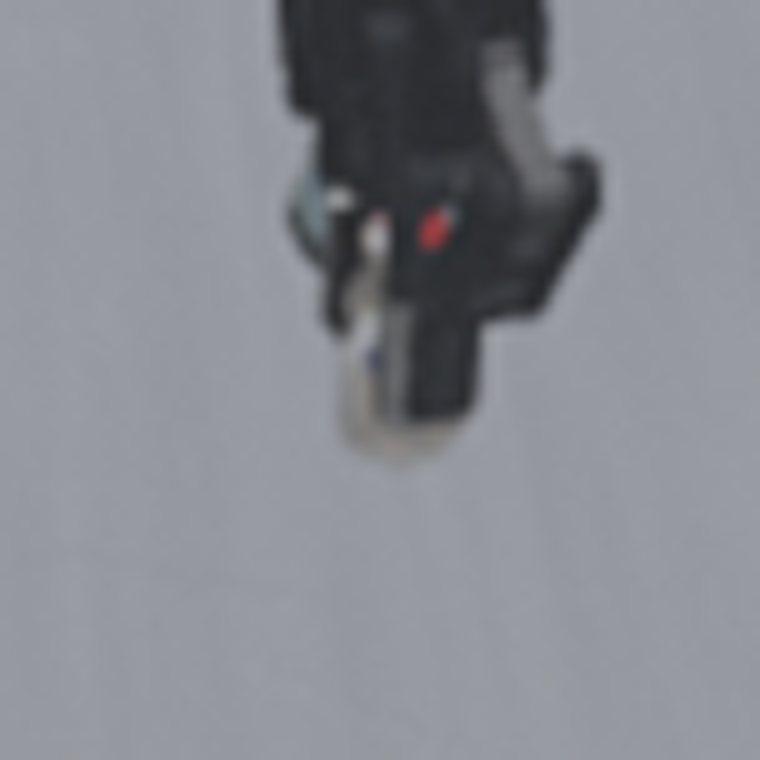

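```bash
python3 -m crank '[{"claw":2.2,"dx":0.2,"dy":-1.5,"dz":0,"ax":0,"ay":0,"az":0},{"claw":2.2,"dx":0.3,"dy":-2.5,"dz":0,"ax":0,"ay":0,"az":0},{"claw":2.2,"dx":0.3,"dy":-3,"dz":0,"ax":0,"ay":0,"az":0},{"claw":2.2,"dx":0.3,"dy":-3,"dz":0,"ax":0,"ay":0,"az":0},{"claw":2.2,"dx":0.2,"dy":-2.5,"dz":0,"ax":0,"ay":0,"az":0},{"claw":2.2,"dx":0.1,"dy":-1.5,"dz":0,"ax":0,"ay":0,"az":0},{"claw":2.2,"dx":0,"dy":0,"dz":0,"ax":0,"ay":0,"az":0},{"claw":2.2,"dx":0,"dy":0,"dz":0,"ax":0,"ay":0,"az":0}]' 30; python3 -c "
from h import *
o=state()
print((np.array([609,-315.5,22])-o['eef_pos'])/10)"
```

```text
t: 7.6
eef_pos: [605.6, -308.3, 68.0]
tcp_rot: [0.089, -0.094, 0.702, -0.701]
ft_force: [0.4, 0.5, -0.1]
finger_gap: 26.2
t 7.6 pos [ 605.6 -308.3   68. ] ydir [-0.006  0.001 -1.   ] jaw [ 0.26 -0.97 -0.  ] fix [-0.001 -0.006 -0.   ] q [ 0.44  0.74 -0.07  1.59  0.07  0.83 -0.97] F [ 0.4  0.5 -0.1] gap 26.2
[ 0.3380453  -0.7186016  -4.60340519]
```

```bash
python3 -m crank '[{"claw":2.2,"dx":0.3,"dy":-0.7,"dz":0,"ax":0,"ay":-0.006,"az":0},{"claw":2.2,"dx":0,"dy":0,"dz":0,"ax":0,"ay":0,"az":0},{"claw":2.2,"dx":0,"dy":0,"dz":-0.8,"ax":0,"ay":0,"az":0},{"claw":2.2,"dx":0,"dy":0,"dz":-0.7,"ax":0,"ay":0,"az":0},{"claw":2.2,"dx":0,"dy":0,"dz":0,"ax":0,"ay":0,"az":0},{"claw":2.2,"dx":0,"dy":0,"dz":0,"ax":0,"ay":0,"az":0}]' 30; python3 -c "
from h import *
o=state();p=o['eef_pos']
look('pics/p1.png',365,280,[(610,-315,25,22),(p[0]+1,p[1]+.5,14,p[2]-13.9)],half=48,k=7,tip=False)
print((np.array([609,-315.5,22])-o['eef_pos'])/10)"
```

```text
t: 8.1
eef_pos: [609.3, -309.8, 50.2]
tcp_rot: [0.093, -0.094, 0.703, -0.699]
ft_force: [-0.1, 0.3, 0.3]
finger_gap: 26.7
t 8.1 pos [ 609.3 -309.8   50.2] ydir [-0.001  0.005 -1.   ] jaw [ 0.26 -0.96 -0.01] fix [-0.005 -0.001 -0.   ] q [ 0.45  0.76 -0.08  1.59  0.07  0.79 -0.96] F [-0.1  0.3  0.3] gap 26.7
[-0.03203994 -0.57269433 -2.82000824]
```

View pics/p1.png

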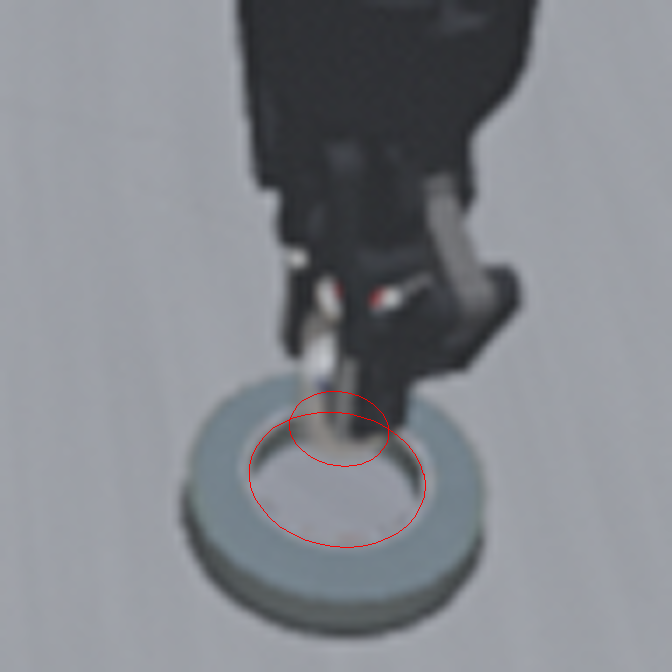

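```bash
python3 -m crank '[{"claw":2.2,"dx":0,"dy":-0.6,"dz":0,"ax":-0.005,"ay":0,"az":0},{"claw":2.2,"dx":0,"dy":0,"dz":0,"ax":0,"ay":0,"az":0},{"claw":2.2,"dx":0,"dy":0,"dz":-0.8,"ax":0,"ay":0,"az":0},{"claw":2.2,"dx":0,"dy":0,"dz":-0.8,"ax":0,"ay":0,"az":0},{"claw":2.2,"dx":0,"dy":0,"dz":0,"ax":0,"ay":0,"az":0},{"claw":2.2,"dx":0,"dy":0,"dz":0,"ax":0,"ay":0,"az":0}]' 30; python3 -c "
from h import *
o=state();p=o['eef_pos']
look('pics/p2.png',365,280,[(610,-315,25,22),(p[0]+1,p[1]+.5,14,p[2]-13.9)],half=48,k=7,tip=False)
print((np.array([609,-315.5,22])-o['eef_pos'])/10)"
```

```text
t: 8.65
eef_pos: [609.8, -315.6, 32.9]
tcp_rot: [-0.094, 0.094, -0.701, 0.701]
ft_force: [1.0, 1.0, -0.6]
finger_gap: 26.3
t 8.65 pos [ 609.8 -315.6   32.9] ydir [-0.001 -0.001 -1.   ] jaw [ 0.26 -0.96  0.  ] fix [ 0.001 -0.001  0.   ] q [ 0.45  0.79 -0.07  1.59  0.08  0.76 -0.96] F [ 1.   1.  -0.6] gap 26.3
[-0.07914871  0.00503028 -1.09489909]
```

View pics/p2.png

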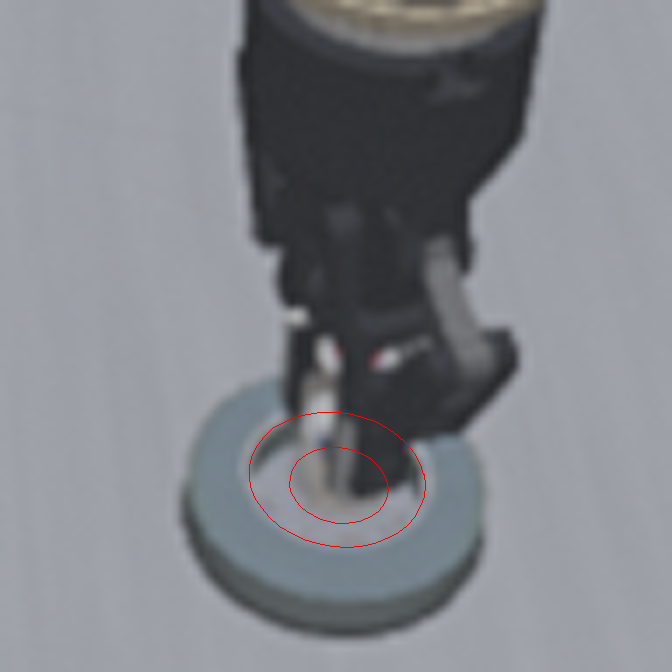

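```bash
python3 -m crank '[{"claw":2.2,"dx":0,"dy":0,"dz":-0.5,"ax":0,"ay":0,"az":0},{"claw":2.2,"dx":0,"dy":0,"dz":-0.5,"ax":0,"ay":0,"az":0},{"claw":2.2,"dx":0,"dy":0,"dz":0,"ax":0,"ay":0,"az":0},{"claw":2.2,"dx":0,"dy":0,"dz":0,"ax":0,"ay":0,"az":0}]' 30; python3 -c "
from h import *
o=state();p=o['eef_pos']
look('pics/p3.png',365,280,[(610,-315,25,22),(610,-315,14,8),(p[0]+1,p[1]+.5,14,p[2]-13.9)],half=48,k=7,tip=False)
print((np.array([609,-315.5,22])-o['eef_pos'])/10)"
```

```text
t: 9.03
eef_pos: [609.7, -315.5, 21.8]
tcp_rot: [-0.094, 0.094, -0.701, 0.701]
ft_force: [-0.4, -0.0, -0.2]
finger_gap: 26.5
t 9.03 pos [ 609.7 -315.5   21.8] ydir [-0.001 -0.001 -1.   ] jaw [ 0.26 -0.96  0.  ] fix [ 0.001 -0.001  0.   ] q [ 0.45  0.8  -0.07  1.6   0.08  0.74 -0.96] F [-0.4 -0.  -0.2] gap 26.5
[-0.06616787 -0.00087568  0.01613654]
```

View pics/p3.png

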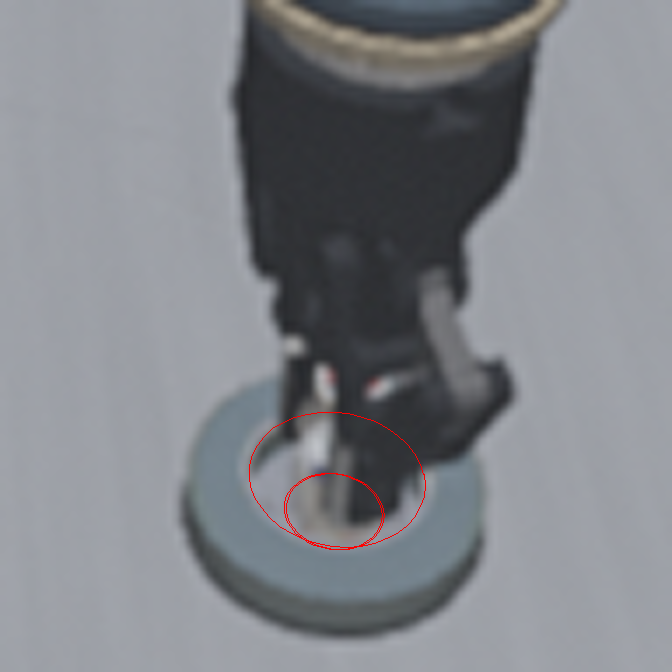

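```bash
python3 -m crank '[{"claw":2.2,"dx":0,"dy":0,"dz":-0.3,"ax":0,"ay":0,"az":0},{"claw":2.2,"dx":0,"dy":0,"dz":0,"ax":0,"ay":0,"az":0},{"claw":2.2,"dx":0,"dy":0,"dz":0,"ax":0,"ay":0,"az":0}]' 30
python3 -m crank '[{"claw":2.2,"dx":0,"dy":0,"dz":-0.2,"ax":0,"ay":0,"az":0},{"claw":2.2,"dx":0,"dy":0,"dz":0,"ax":0,"ay":0,"az":0},{"claw":2.2,"dx":0,"dy":0,"dz":0,"ax":0,"ay":0,"az":0}]' 30
```

```text
t: 9.33
eef_pos: [611.1, -315.5, 22.9]
tcp_rot: [-0.095, 0.093, -0.7, 0.701]
ft_force: [1.7, 0.8, -0.0]
finger_gap: 26.3
t: 9.58
eef_pos: [611.6, -315.8, 21.3]
tcp_rot: [-0.095, 0.093, -0.7, 0.702]
ft_force: [0.2, -0.1, 2.5]
finger_gap: 26.3
```

```bash
python3 -c "
from h import *
look('pics/p4.png',365,280,[(610,-315,25,22),(610,-315,14,8)],half=48,k=7,tip=False);state()"
```

```text
t 9.63 pos [ 611.7 -315.7   21.3] ydir [ 0.004 -0.002 -1.   ] jaw [ 0.26 -0.96  0.  ] fix [0.002 0.004 0.   ] q [ 0.45  0.8  -0.07  1.6   0.08  0.74 -0.96] F [-1.2 -0.4  1.2] gap 26.7
```

View pics/p4.png

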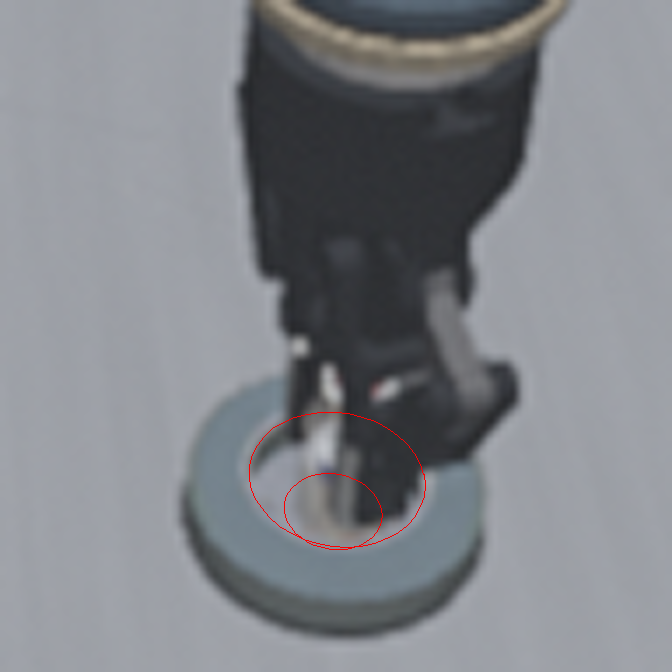

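```bash
python3 -m crank '[{"claw":2.2,"dx":-0.1,"dy":0,"dz":-0.3,"ax":0,"ay":0.004,"az":0},{"claw":2.2,"dx":0,"dy":0,"dz":-0.2,"ax":0,"ay":0,"az":0}]' 30
python3 -m crank '[{"claw":2.2,"dx":0,"dy":0,"dz":-0.2,"ax":0,"ay":0,"az":0}]' 30;python3 -m crank '[{"claw":2.2,"dx":0,"dy":0,"dz":0,"ax":0,"ay":0,"az":0}]' 30
```

```text
t: 9.8
eef_pos: [612.0, -315.7, 21.1]
tcp_rot: [-0.095, 0.093, -0.7, 0.702]
ft_force: [-8.9, 4.7, 22.3]
finger_gap: 26.4
t: 9.88
eef_pos: [611.9, -315.7, 21.1]
tcp_rot: [-0.095, 0.093, -0.7, 0.702]
ft_force: [-6.2, 4.1, 18.5]
finger_gap: 26.7
t: 9.97
eef_pos: [611.8, -315.7, 21.9]
tcp_rot: [-0.095, 0.093, -0.699, 0.702]
ft_force: [-0.3, -0.1, -0.3]
finger_gap: 26.4
```

```bash
python3 -c "
from h import *
look('pics/p5.png',365,280,[(610,-315,25,22),(610,-315,14,8)],half=48,k=7,tip=False);state()"
```

```text
t 10.02 pos [ 612.  -315.8   21.8] ydir [ 0.004 -0.004 -1.   ] jaw [ 0.26 -0.96  0.  ] fix [0.004 0.004 0.   ] q [ 0.45  0.8  -0.07  1.6   0.08  0.74 -0.97] F [ 0.2 -0.  -0.3] gap 26.6
```

View pics/p5.png

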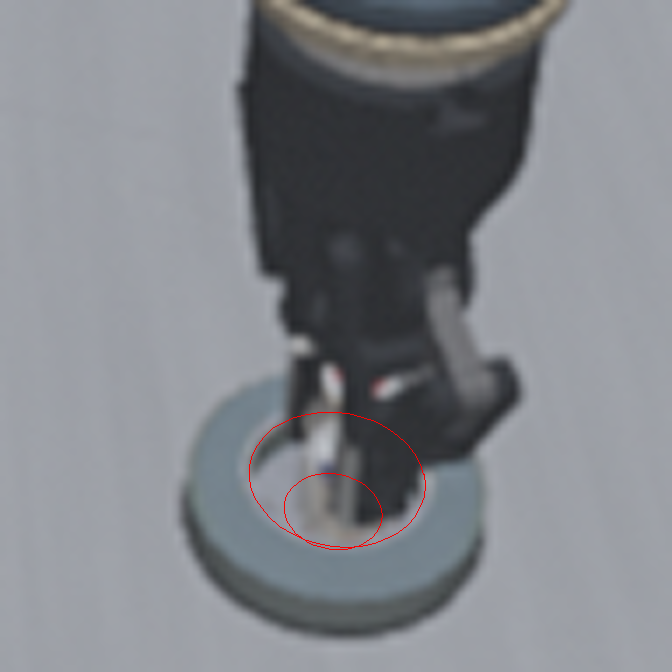

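```bash
python3 -m crank '[{"claw":3.0,"dx":0,"dy":0,"dz":0,"ax":0,"ay":0,"az":0},{"claw":3.5,"dx":0,"dy":0,"dz":0,"ax":0,"ay":0,"az":0},{"claw":3.8,"dx":0,"dy":0,"dz":0.3,"ax":0,"ay":0,"az":0},{"claw":4.4,"dx":0,"dy":0,"dz":0.5,"ax":0,"ay":0,"az":0},{"claw":4.4,"dx":0,"dy":0,"dz":1,"ax":0,"ay":0,"az":0},{"claw":4.4,"dx":0,"dy":0,"dz":2,"ax":0,"ay":0,"az":0},{"claw":4.4,"dx":0,"dy":0,"dz":2.5,"ax":0,"ay":0,"az":0},{"claw":4.4,"dx":0,"dy":0,"dz":2.5,"ax":0,"ay":0,"az":0},{"claw":4.4,"dx":0,"dy":0,"dz":2,"ax":0,"ay":0,"az":0}]' 30; python3 -c "
from h import *
look('pics/p6.png',365,280,[(610,-315,25,22),(610,-315,14,8),(610,-315,10,65)],half=48,k=7,tip=False);state()"
```

```text
t: 10.77
eef_pos: [607.8, -313.9, 129.3]
tcp_rot: [0.092, -0.097, 0.702, -0.7]
ft_force: [-0.5, 0.2, 0.5]
finger_gap: 43.9
t 10.82 pos [ 609.8 -314.8  133.8] ydir [-0.002 -0.001 -1.   ] jaw [ 0.26 -0.96  0.  ] fix [ 0.001 -0.002  0.   ] q [ 0.45  0.67 -0.08  1.51  0.06  0.96 -0.95] F [ 1.8 -1.   3.2] gap 43.9
```

View pics/p6.png

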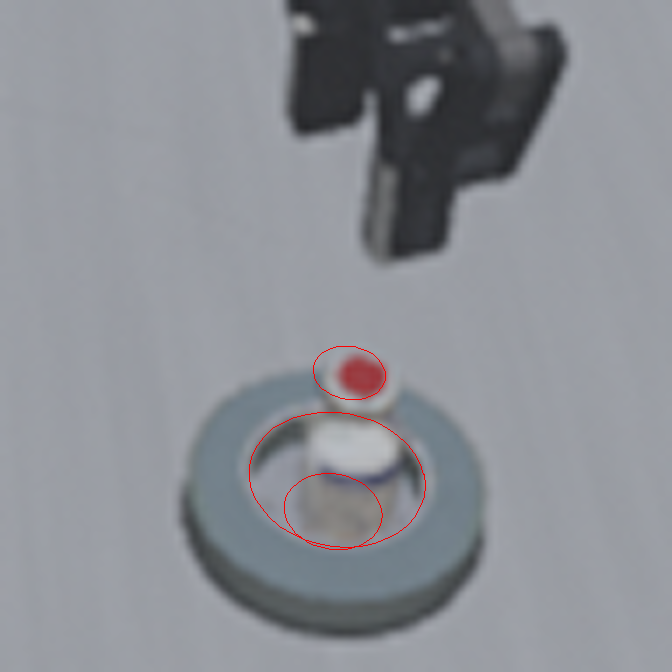

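```bash
python3 -m crank '[{"claw":5,"dx":-1.5,"dy":1.5,"dz":0,"ax":0,"ay":0,"az":0},{"claw":5,"dx":-2.3,"dy":2.4,"dz":0,"ax":0,"ay":0,"az":0},{"claw":5,"dx":-2.5,"dy":2.6,"dz":0,"ax":0,"ay":0,"az":0},{"claw":5,"dx":-2.5,"dy":2.6,"dz":0,"ax":0,"ay":0,"az":0},{"claw":5,"dx":-2.5,"dy":2.6,"dz":0,"ax":0,"ay":0,"az":0},{"claw":5,"dx":-2.3,"dy":2.4,"dz":0,"ax":0,"ay":0,"az":0},{"claw":5,"dx":-1.5,"dy":1.6,"dz":0,"ax":0,"ay":0,"az":0},{"claw":5,"dx":0,"dy":0,"dz":0,"ax":0,"ay":0,"az":0},{"claw":5,"dx":0,"dy":0,"dz":0,"ax":0,"ay":0,"az":0}]' 30; python3 -c "
from h import *
from station import read_camera
o=state();print((np.array([446,-142,14])-o['eef_pos'])/10)
S=read_camera('side');f=S['frame'].astype(int);m=(f[...,2]-f[...,1]>35)&(f[...,2]-f[...,0]>30);m[:210]=0
for uv,n in blobs(S,m): print(uv,n,onplane(S,uv,65).round(1),onplane(S,uv,57).round(1))
"
```

```text
t: 11.57
eef_pos: [453.5, -154.6, 143.1]
tcp_rot: [-0.097, 0.09, -0.698, 0.704]
ft_force: [0.4, -0.5, 0.2]
finger_gap: 50.0
t 11.57 pos [ 453.5 -154.6  143.1] ydir [ 0.012 -0.007 -1.   ] jaw [ 0.26 -0.97  0.01] fix [0.007 0.012 0.   ] q [ 0.29  0.39 -0.09  2.06  0.06  0.68 -1.14] F [ 0.4 -0.5  0.2] gap 50.0
[ -0.75211096   1.26125004 -12.91467908]
[444.8 226. ] 146 [ 815.1 -145.5   65. ] [ 819.4 -136.    57. ]
[281.5 232. ] 22 [ 446.7 -150.4   65. ] [ 446.6 -140.9   57. ]
[368.3 285.3] 31 [ 613.4 -316.6   65. ] [ 615.3 -309.2   57. ]
```

```bash
python3 -m crank '[{"claw":5,"dx":-0.7,"dy":1.2,"dz":-1.5,"ax":0.007,"ay":0.012,"az":0},{"claw":5,"dx":0,"dy":0,"dz":-1.5,"ax":0,"ay":0,"az":0},{"claw":5,"dx":0,"dy":0,"dz":-1.5,"ax":0,"ay":0,"az":0},{"claw":5,"dx":0,"dy":0,"dz":0,"ax":0,"ay":0,"az":0},{"claw":5,"dx":0,"dy":0,"dz":0,"ax":0,"ay":0,"az":0}]' 30; python3 -c "
from h import *
o=state();print((np.array([446,-142,14])-o['eef_pos'])/10)
look('pics/h1.png',282,220,[(446.7,-142,14,0),(446.7,-142,10,57)],half=48,k=6)
"
```

```text
t: 12.03
eef_pos: [452.5, -146.5, 98.8]
tcp_rot: [-0.094, 0.09, -0.7, 0.702]
ft_force: [-1.4, -0.6, 0.0]
finger_gap: 50.1
t 12.03 pos [ 452.5 -146.5   98.8] ydir [ 0.007 -0.003 -1.   ] jaw [ 0.26 -0.97  0.  ] fix [0.003 0.007 0.   ] q [ 0.27  0.46 -0.08  2.11  0.07  0.56 -1.17] F [-1.4 -0.6  0. ] gap 50.1
[-0.65124606  0.44748827 -8.47875632]
```

View pics/h1.png

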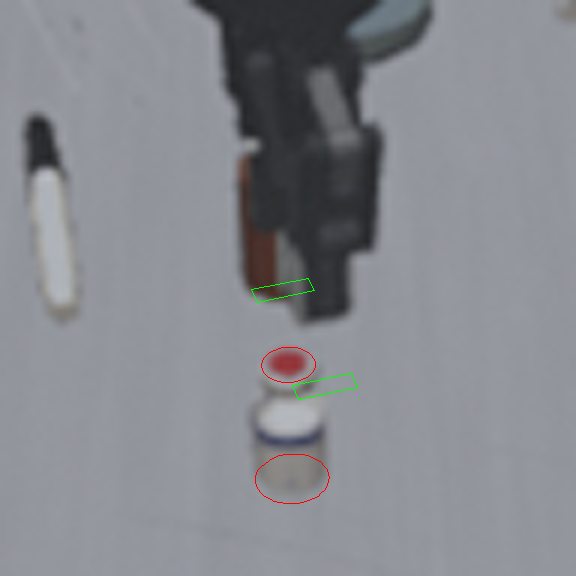

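```bash
python3 -m crank '[{"claw":5,"dx":-0.7,"dy":0.4,"dz":0,"ax":0.003,"ay":0.007,"az":0},{"claw":5,"dx":0,"dy":0,"dz":0,"ax":0,"ay":0,"az":0},{"claw":5,"dx":0,"dy":0,"dz":-1.2,"ax":0,"ay":0,"az":0},{"claw":5,"dx":0,"dy":0,"dz":-1.5,"ax":0,"ay":0,"az":0},{"claw":5,"dx":0,"dy":0,"dz":-1.2,"ax":0,"ay":0,"az":0},{"claw":5,"dx":0,"dy":0,"dz":0,"ax":0,"ay":0,"az":0},{"claw":5,"dx":0,"dy":0,"dz":0,"ax":0,"ay":0,"az":0}]' 30; python3 -c "
from h import *
o=state();print((np.array([446,-142,14])-o['eef_pos'])/10)
look('pics/h2.png',282,220,[(446.7,-142,14,0),(446.7,-142,10,57)],half=48,k=6)
"
```

```text
t: 12.67
eef_pos: [448.2, -144.2, 63.5]
tcp_rot: [-0.094, 0.089, -0.7, 0.702]
ft_force: [-0.0, -0.8, 1.2]
finger_gap: 49.9
t 12.67 pos [ 448.2 -144.2   63.5] ydir [ 0.007 -0.002 -1.   ] jaw [ 0.26 -0.97  0.  ] fix [0.002 0.007 0.   ] q [ 0.26  0.52 -0.08  2.16  0.08  0.46 -1.19] F [-0.  -0.8  1.2] gap 49.9
[-0.22021657  0.22078462 -4.95429741]
```

View pics/h2.png

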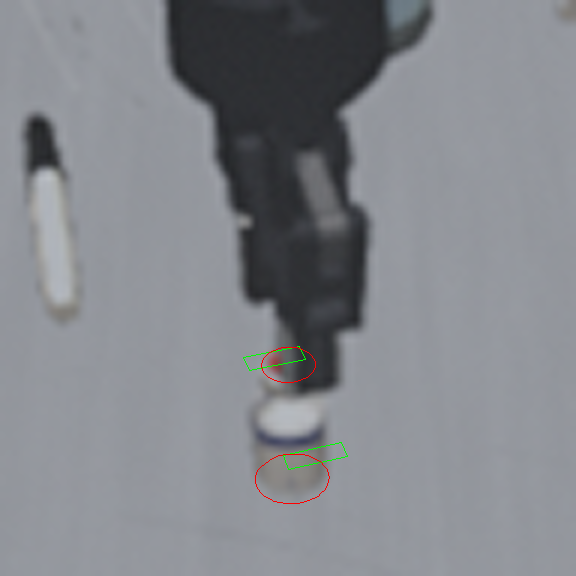

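```bash
python3 -m crank '[{"claw":5,"dx":-0.2,"dy":0.2,"dz":0,"ax":0.002,"ay":0.007,"az":0},{"claw":5,"dx":0,"dy":0,"dz":-1.2,"ax":0,"ay":0,"az":0},{"claw":5,"dx":0,"dy":0,"dz":-1.5,"ax":0,"ay":0,"az":0},{"claw":5,"dx":0,"dy":0,"dz":-1.2,"ax":0,"ay":0,"az":0},{"claw":5,"dx":0,"dy":0,"dz":-0.7,"ax":0,"ay":0,"az":0},{"claw":5,"dx":0,"dy":0,"dz":0,"ax":0,"ay":0,"az":0},{"claw":5,"dx":0,"dy":0,"dz":0,"ax":0,"ay":0,"az":0}]' 30; python3 -c "
from h import *
o=state();print((np.array([446,-142,14])-o['eef_pos'])/10)
look('pics/h3.png',282,240,[(446.7,-142,14,0),(446.7,-142,10,57)],half=40,k=8)
"
```

```text
t: 13.3
eef_pos: [449.2, -142.5, 21.6]
tcp_rot: [-0.093, 0.088, -0.7, 0.702]
ft_force: [-0.6, -0.8, 0.1]
finger_gap: 50.0
t 13.3 pos [ 449.2 -142.5   21.6] ydir [ 0.007 -0.001 -1.   ] jaw [ 0.25 -0.97  0.  ] fix [0.001 0.007 0.   ] q [ 0.25  0.6  -0.06  2.19  0.1   0.35 -1.2 ] F [-0.6 -0.8  0.1] gap 50.0
[-0.31656244  0.04912029 -0.76363956]
```

View pics/h3.png

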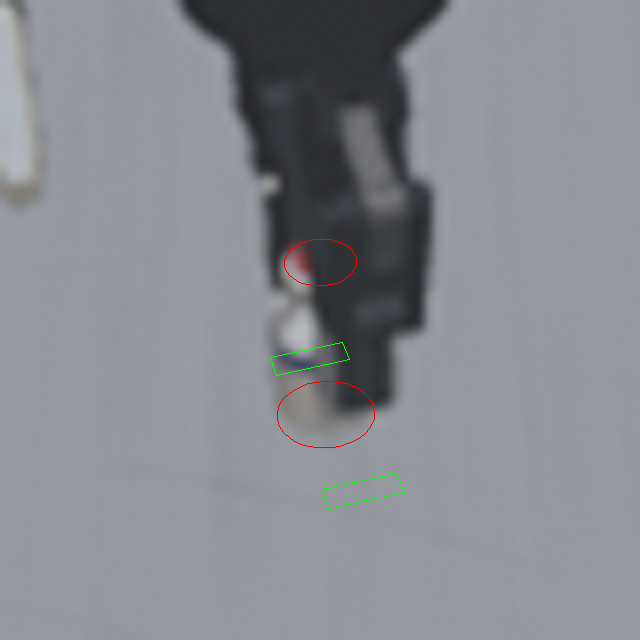

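```bash
python3 -m crank '[{"claw":5,"dx":-0.4,"dy":0,"dz":-0.7,"ax":0.001,"ay":0.007,"az":0},{"claw":5,"dx":0,"dy":0,"dz":0,"ax":0,"ay":0,"az":0},{"claw":5,"dx":0,"dy":0,"dz":0,"ax":0,"ay":0,"az":0}]' 30; python3 -c "
from h import *
o=state();print((np.array([446,-142,14])-o['eef_pos'])/10)"
```

```text
t: 13.6
eef_pos: [445.8, -142.7, 15.7]
tcp_rot: [-0.092, 0.09, -0.701, 0.702]
ft_force: [-0.3, -0.0, 0.1]
finger_gap: 50.2
t 13.6 pos [ 445.8 -142.7   15.7] ydir [ 0.002 -0.001 -1.   ] jaw [ 0.25 -0.97  0.  ] fix [0.001 0.002 0.   ] q [ 0.25  0.61 -0.06  2.19  0.1   0.34 -1.21] F [-0.3 -0.   0.1] gap 50.2
[ 0.02380987  0.07408006 -0.17406202]
```

Close and lift.

```bash
python3 -m crank '[{"claw":3.5,"dx":0,"dy":0,"dz":-0.1,"ax":0,"ay":0,"az":0},{"claw":2.2,"dx":0,"dy":0,"dz":0,"ax":0,"ay":0,"az":0},{"claw":2.2,"dx":0,"dy":0,"dz":0,"ax":0,"ay":0,"az":0},{"claw":2.2,"dx":0,"dy":0,"dz":0,"ax":0,"ay":0,"az":0},{"claw":2.2,"dx":0,"dy":0,"dz":0,"ax":0,"ay":0,"az":0}]' 30; python3 -m crank '[{"claw":2.2,"dx":0,"dy":0,"dz":0.5,"ax":0,"ay":0,"az":0},{"claw":2.2,"dx":0,"dy":0,"dz":1,"ax":0,"ay":0,"az":0},{"claw":2.2,"dx":0,"dy":0,"dz":2,"ax":0,"ay":0,"az":0},{"claw":2.2,"dx":0,"dy":0,"dz":2.5,"ax":0,"ay":0,"az":0},{"claw":2.2,"dx":0,"dy":0,"dz":2.5,"ax":0,"ay":0,"az":0},{"claw":2.2,"dx":0,"dy":0,"dz":2,"ax":0,"ay":0,"az":0},{"claw":2.2,"dx":0,"dy":0,"dz":0.5,"ax":0,"ay":0,"az":0},{"claw":2.2,"dx":0,"dy":0,"dz":0,"ax":0,"ay":0,"az":0}]' 30; python3 -c "
from h import *
o=state();print((np.array([469,174,22])-o['eef_pos'])/10)
look('pics/h4.png',282,210,[],half=48,k=8,tip=False)"
```

```text
t: 14.02
eef_pos: [445.9, -142.8, 15.3]
tcp_rot: [-0.092, 0.09, -0.701, 0.702]
ft_force: [-0.3, 0.4, -0.5]
finger_gap: 26.5
t: 14.68
eef_pos: [444.2, -142.4, 131.3]
tcp_rot: [-0.091, 0.091, -0.701, 0.701]
ft_force: [1.2, -0.5, 0.3]
finger_gap: 26.3
t 14.68 pos [ 444.2 -142.4  131.3] ydir [ 0. -0. -1.] jaw [ 0.25 -0.97  0.  ] fix [0. 0. 0.] q [ 0.28  0.4  -0.09  2.09  0.06  0.65 -1.17] F [ 1.2 -0.5  0.3] gap 26.3
[  2.47844119  31.63573094 -10.92564509]
```

View pics/h4.png

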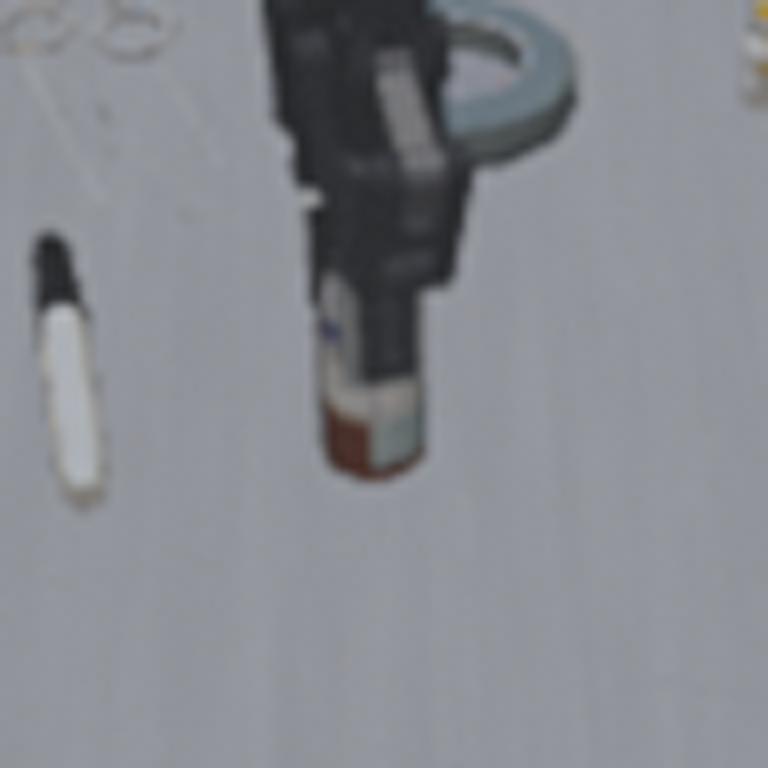

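```bash
python3 -m crank '[{"claw":2.2,"dx":1,"dy":0.5,"dz":1,"ax":0,"ay":0,"az":0},{"claw":2.2,"dx":2,"dy":1,"dz":1,"ax":0,"ay":0,"az":0},{"claw":2.2,"dx":2.5,"dy":1.5,"dz":1,"ax":0,"ay":0,"az":0},{"claw":2.2,"dx":2,"dy":2.5,"dz":0.5,"ax":0,"ay":0,"az":0},{"claw":2.2,"dx":1.5,"dy":3,"dz":0,"ax":0,"ay":0,"az":0},{"claw":2.2,"dx":0,"dy":3.5,"dz":0,"ax":0,"ay":0,"az":0},{"claw":2.2,"dx":0,"dy":3.5,"dz":0,"ax":0,"ay":0,"az":0},{"claw":2.2,"dx":0,"dy":3.5,"dz":0,"ax":0,"ay":0,"az":0}]' 30; python3 -c "
from h import *
o=state();print((np.array([469,174,22])-o['eef_pos'])/10)"
```

```text
t: 15.4
eef_pos: [532.2, 45.2, 157.5]
tcp_rot: [-0.079, 0.089, -0.701, 0.703]
ft_force: [1.0, 1.2, -0.9]
finger_gap: 26.9
t 15.4 pos [532.2  45.2 157.5] ydir [-0.014 -0.004 -1.   ] jaw [ 0.24 -0.97  0.  ] fix [ 0.004 -0.014  0.   ] q [-0.1   0.45 -0.1   1.89  0.06  0.82 -1.57] F [ 1.   1.2 -0.9] gap 26.9
[ -6.32189983  12.87889785 -13.548031  ]
```

```bash
python3 -m crank '[{"claw":2.2,"dx":-1.2,"dy":3,"dz":0,"ax":0.004,"ay":-0.014,"az":0},{"claw":2.2,"dx":-1.5,"dy":2.5,"dz":0,"ax":0,"ay":0,"az":0},{"claw":2.2,"dx":-1.2,"dy":2.2,"dz":-0.5,"ax":0,"ay":0,"az":0},{"claw":2.2,"dx":-1.2,"dy":1.7,"dz":-1,"ax":0,"ay":0,"az":0},{"claw":2.2,"dx":-1,"dy":1,"dz":-1,"ax":0,"ay":0,"az":0},{"claw":2.2,"dx":0,"dy":0,"dz":-1,"ax":0,"ay":0,"az":0},{"claw":2.2,"dx":0,"dy":0,"dz":0,"ax":0,"ay":0,"az":0},{"claw":2.2,"dx":0,"dy":0,"dz":0,"ax":0,"ay":0,"az":0}]' 30; python3 -c "
from h import *
o=state();print((np.array([469,174,22])-o['eef_pos'])/10)"
```

```text
t: 16.07
eef_pos: [462.2, 164.8, 110.3]
tcp_rot: [0.085, -0.095, 0.702, -0.701]
ft_force: [0.5, 0.3, 0.8]
finger_gap: 26.5
t 16.07 pos [462.2 164.8 110.3] ydir [-0.014  0.    -1.   ] jaw [ 0.25 -0.97 -0.  ] fix [-0.    -0.014 -0.   ] q [-0.35  0.47 -0.12  2.05  0.08  0.65 -1.83] F [0.5 0.3 0.8] gap 26.5
[ 0.68224874  0.92439482 -8.83341311]
```

```bash
python3 -m crank '[{"claw":2.2,"dx":0.7,"dy":0.9,"dz":0,"ax":0,"ay":-0.014,"az":0},{"claw":2.2,"dx":0,"dy":0,"dz":-1,"ax":0,"ay":0,"az":0},{"claw":2.2,"dx":0,"dy":0,"dz":-1.5,"ax":0,"ay":0,"az":0},{"claw":2.2,"dx":0,"dy":0,"dz":-1.5,"ax":0,"ay":0,"az":0},{"claw":2.2,"dx":0,"dy":0,"dz":-1,"ax":0,"ay":0,"az":0},{"claw":2.2,"dx":0,"dy":0,"dz":0,"ax":0,"ay":0,"az":0},{"claw":2.2,"dx":0,"dy":0,"dz":0,"ax":0,"ay":0,"az":0}]' 30; python3 -c "
from h import *
o=state();p=o['eef_pos'];print((np.array([469,174,22])-o['eef_pos'])/10)
look('pics/i1.png',291,155,[(470.5,174.6,25,22),(p[0]+1,p[1]+.6,14,p[2]-15.3)],half=40,k=8,tip=False)"
```

```text
t: 16.65
eef_pos: [474.0, 173.1, 56.9]
tcp_rot: [0.09, -0.086, 0.702, -0.702]
ft_force: [-0.3, 0.3, -0.0]
finger_gap: 26.3
t 16.65 pos [474.  173.1  56.9] ydir [ 0.006  0.001 -1.   ] jaw [ 0.25 -0.97  0.  ] fix [-0.001  0.006  0.   ] q [-0.38  0.56 -0.09  2.08  0.1   0.5  -1.87] F [-0.3  0.3 -0. ] gap 26.3
[-0.4959585   0.09400093 -3.49003755]
```

View pics/i1.png

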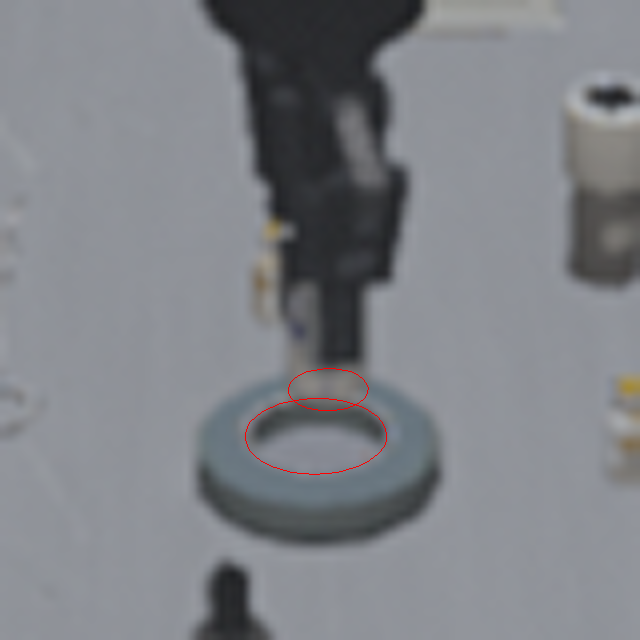

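```bash
python3 -m crank '[{"claw":2.2,"dx":-0.5,"dy":0.1,"dz":0,"ax":-0.001,"ay":0.006,"az":0},{"claw":2.2,"dx":0,"dy":0,"dz":0,"ax":0,"ay":0,"az":0},{"claw":2.2,"dx":0,"dy":0,"dz":-1,"ax":0,"ay":0,"az":0},{"claw":2.2,"dx":0,"dy":0,"dz":-1,"ax":0,"ay":0,"az":0},{"claw":2.2,"dx":0,"dy":0,"dz":-0.6,"ax":0,"ay":0,"az":0},{"claw":2.2,"dx":0,"dy":0,"dz":0,"ax":0,"ay":0,"az":0},{"claw":2.2,"dx":0,"dy":0,"dz":0,"ax":0,"ay":0,"az":0}]' 30; python3 -c "
from h import *
o=state();p=o['eef_pos'];print((np.array([469,174,22])-o['eef_pos'])/10)
look('pics/i2.png',291,155,[(470.5,174.6,25,22),(p[0]+1,p[1]+.6,14,p[2]-15.3)],half=40,k=8,tip=False)"
```

```text
t: 17.28
eef_pos: [470.1, 174.4, 30.3]
tcp_rot: [0.089, -0.086, 0.702, -0.701]
ft_force: [-1.4, 0.5, -0.1]
finger_gap: 26.0
t 17.28 pos [470.1 174.4  30.3] ydir [ 0.004  0.001 -1.   ] jaw [ 0.25 -0.97 -0.  ] fix [-0.001  0.004  0.   ] q [-0.39  0.6  -0.08  2.1   0.11  0.44 -1.88] F [-1.4  0.5 -0.1] gap 26.0
[-0.10914929 -0.03798654 -0.83370019]
```

View pics/i2.png

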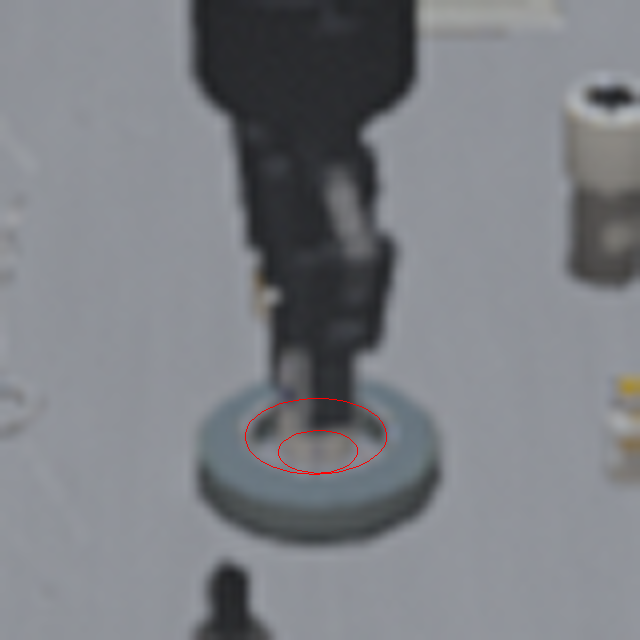

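```bash
python3 -m crank '[{"claw":2.2,"dx":0,"dy":0,"dz":-0.4,"ax":0,"ay":0.004,"az":0},{"claw":2.2,"dx":0,"dy":0,"dz":-0.2,"ax":0,"ay":0,"az":0}]' 30; python3 -m crank '[{"claw":2.2,"dx":0,"dy":0,"dz":-0.15,"ax":0,"ay":0,"az":0}]';  python3 -m crank '[{"claw":2.2,"dx":0,"dy":0,"dz":-0.15,"ax":0,"ay":0,"az":0}]'
```

```text
t: 17.5
eef_pos: [470.3, 174.5, 24.3]
tcp_rot: [0.088, -0.088, 0.702, -0.701]
ft_force: [-0.3, 1.1, 0.1]
finger_gap: 26.2
t: 17.58
eef_pos: [470.4, 174.6, 22.9]
tcp_rot: [0.088, -0.088, 0.702, -0.701]
ft_force: [-5.0, -0.9, 34.2]
finger_gap: 26.3
t: 17.67
eef_pos: [470.5, 174.8, 22.5]
tcp_rot: [0.088, -0.087, 0.702, -0.701]
ft_force: [-9.5, -2.6, 49.4]
finger_gap: 26.6
```

```bash
python3 -m crank '[{"claw":2.2,"dx":0,"dy":0,"dz":0.05,"ax":0,"ay":0,"az":0},{"claw":2.9,"dx":0,"dy":0,"dz":0,"ax":0,"ay":0,"az":0},{"claw":3.4,"dx":0,"dy":0,"dz":0,"ax":0,"ay":0,"az":0},{"claw":3.8,"dx":0,"dy":0,"dz":0.3,"ax":0,"ay":0,"az":0},{"claw":4.4,"dx":0,"dy":0,"dz":0.5,"ax":0,"ay":0,"az":0},{"claw":4.4,"dx":0,"dy":0,"dz":1,"ax":0,"ay":0,"az":0},{"claw":4.4,"dx":0,"dy":0,"dz":2,"ax":0,"ay":0,"az":0},{"claw":4.4,"dx":0,"dy":0,"dz":2.5,"ax":0,"ay":0,"az":0},{"claw":4.4,"dx":0,"dy":0,"dz":2.5,"ax":0,"ay":0,"az":0},{"claw":4.4,"dx":0,"dy":0,"dz":1.5,"ax":0,"ay":0,"az":0}]' 30; python3 -c "
from h import *
look('pics/i3.png',305,155,[(470.5,174.6,25,22),(470.5,174.6,14,8),(470.5,174.6,10,65)],half=44,k=8,tip=False)
o=state();print((np.array([581,175,9])-o['eef_pos'])/10)"
```

```text
t: 18.5
eef_pos: [468.1, 174.0, 128.8]
tcp_rot: [0.086, -0.09, 0.702, -0.701]
ft_force: [0.8, 1.2, 0.2]
finger_gap: 44.1
t 18.55 pos [469.1 174.3 130.8] ydir [-0.003  0.001 -1.   ] jaw [ 0.25 -0.97 -0.  ] fix [-0.001 -0.003 -0.   ] q [-0.37  0.44 -0.12  2.01  0.07  0.69 -1.85] F [0.5 0.6 2.4] gap 43.9
[ 11.18810349   0.06557205 -12.1828133 ]
```

View pics/i3.png

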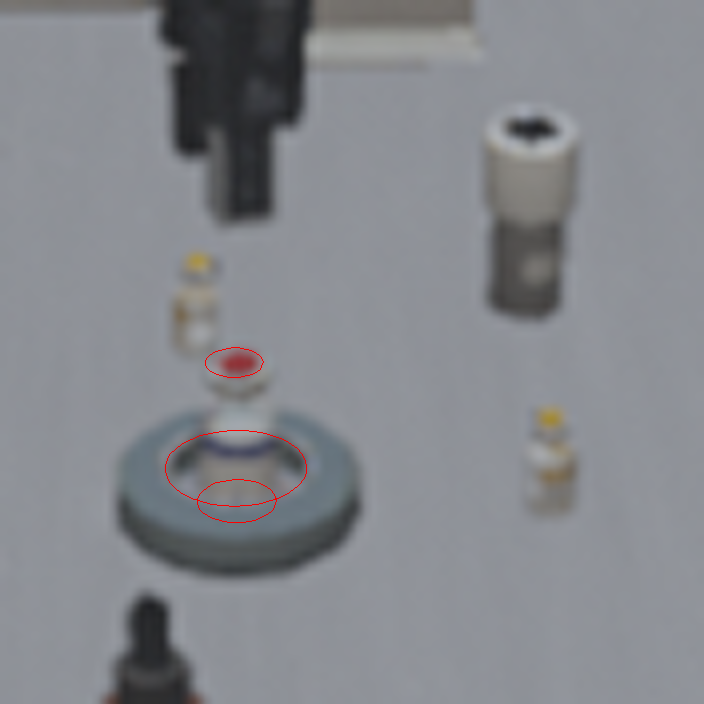

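```bash
python3 -m crank '[{"claw":4,"dx":1.5,"dy":0,"dz":0,"ax":0,"ay":-0.003,"az":0},{"claw":4,"dx":2.5,"dy":0,"dz":0,"ax":0,"ay":0,"az":0},{"claw":4,"dx":2.5,"dy":0,"dz":0,"ax":0,"ay":0,"az":0},{"claw":4,"dx":2.2,"dy":0,"dz":-0.5,"ax":0,"ay":0,"az":0},{"claw":4,"dx":1.2,"dy":0,"dz":-1,"ax":0,"ay":0,"az":0},{"claw":4,"dx":0,"dy":0,"dz":-1.5,"ax":0,"ay":0,"az":0},{"claw":4,"dx":0,"dy":0,"dz":-1.5,"ax":0,"ay":0,"az":0},{"claw":4,"dx":0,"dy":0,"dz":0,"ax":0,"ay":0,"az":0},{"claw":4,"dx":0,"dy":0,"dz":0,"ax":0,"ay":0,"az":0}]' 30; python3 -c "
from h import *
o=state();print((np.array([581.2,175,8])-o['eef_pos'])/10)"
```

```text
t: 19.3
eef_pos: [573.8, 173.6, 89.5]
tcp_rot: [0.09, -0.085, 0.702, -0.701]
ft_force: [1.0, 0.0, 0.1]
finger_gap: 40.1
t 19.3 pos [573.8 173.6  89.5] ydir [ 0.007  0.003 -1.   ] jaw [ 0.25 -0.97 -0.  ] fix [-0.003  0.007  0.   ] q [-0.31  0.61 -0.1   1.81  0.09  0.72 -1.78] F [1.  0.  0.1] gap 40.1
[ 0.7387178   0.13897743 -8.15455005]
```

```bash
python3 -m crank '[{"claw":4,"dx":0.7,"dy":0.1,"dz":0,"ax":-0.003,"ay":0.007,"az":0},{"claw":4,"dx":0,"dy":0,"dz":0,"ax":0,"ay":0,"az":0},{"claw":4,"dx":0,"dy":0,"dz":-1.2,"ax":0,"ay":0,"az":0},{"claw":4,"dx":0,"dy":0,"dz":-1.2,"ax":0,"ay":0,"az":0},{"claw":4,"dx":0,"dy":0,"dz":-1,"ax":0,"ay":0,"az":0},{"claw":4,"dx":0,"dy":0,"dz":0,"ax":0,"ay":0,"az":0},{"claw":4,"dx":0,"dy":0,"dz":0,"ax":0,"ay":0,"az":0}]' 30; python3 -c "
from h import *
o=state();print((np.array([581.2,175,8])-o['eef_pos'])/10)
look('pics/j1.png',329,155,[(581.6,175.2,9,0),(581.6,175.2,6,40)],half=32,k=10)
"
```

```text
t: 19.88
eef_pos: [579.2, 174.7, 54.8]
tcp_rot: [0.088, -0.088, 0.702, -0.701]
ft_force: [0.0, 0.6, 0.1]
finger_gap: 39.9
t 19.88 pos [579.2 174.7  54.8] ydir [ 0.  0. -1.] jaw [ 0.25 -0.97 -0.  ] fix [-0.  0.  0.] q [-0.31  0.67 -0.1   1.81  0.1   0.67 -1.78] F [0.  0.6 0.1] gap 39.9
[ 0.1962096   0.02897027 -4.67569977]
```

View pics/j1.png

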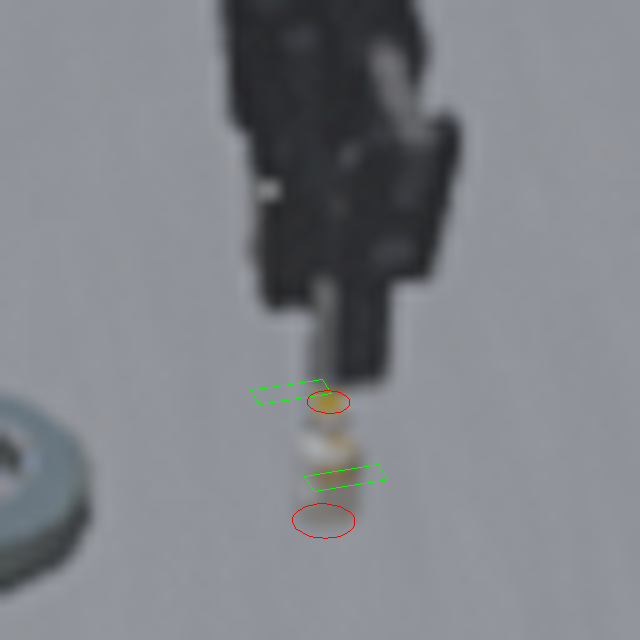

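```bash
python3 -m crank '[{"claw":4,"dx":0.1,"dy":0,"dz":-1.2,"ax":0,"ay":0,"az":0},{"claw":4,"dx":0,"dy":0,"dz":-1.2,"ax":0,"ay":0,"az":0},{"claw":4,"dx":0,"dy":0,"dz":-1.2,"ax":0,"ay":0,"az":0},{"claw":4,"dx":0,"dy":0,"dz":-0.5,"ax":0,"ay":0,"az":0},{"claw":4,"dx":0,"dy":0,"dz":0,"ax":0,"ay":0,"az":0},{"claw":4,"dx":0,"dy":0,"dz":0,"ax":0,"ay":0,"az":0}]' 30; python3 -c "
from h import *
o=state();print((np.array([581.2,175,8])-o['eef_pos'])/10)
look('pics/j2.png',329,165,[(581.6,175.2,9,0),(581.6,175.2,6,40)],half=32,k=10)
"
```

```text
t: 20.43
eef_pos: [580.0, 174.7, 9.7]
tcp_rot: [0.088, -0.088, 0.702, -0.701]
ft_force: [0.5, -0.2, 0.2]
finger_gap: 39.9
t 20.43 pos [580.  174.7   9.7] ydir [ 0.  0. -1.] jaw [ 0.25 -0.97 -0.  ] fix [-0.  0.  0.] q [-0.31  0.73 -0.09  1.84  0.11  0.58 -1.79] F [ 0.5 -0.2  0.2] gap 39.9
[ 0.12091999  0.03347277 -0.16908905]
```

View pics/j2.png

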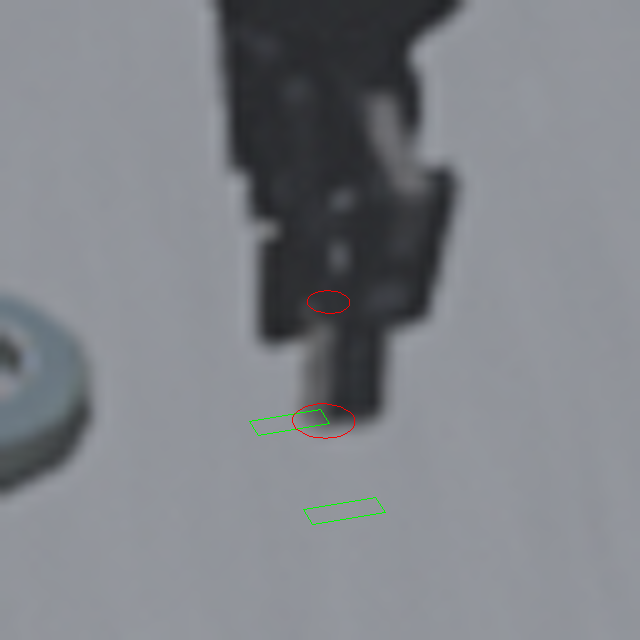

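```bash
python3 -m crank '[{"claw":4,"dx":0.1,"dy":0,"dz":-0.35,"ax":0,"ay":0,"az":0},{"claw":3,"dx":0,"dy":0,"dz":0,"ax":0,"ay":0,"az":0},{"claw":1.2,"dx":0,"dy":0,"dz":0,"ax":0,"ay":0,"az":0},{"claw":1.2,"dx":0,"dy":0,"dz":0,"ax":0,"ay":0,"az":0},{"claw":1.2,"dx":0,"dy":0,"dz":0,"ax":0,"ay":0,"az":0},{"claw":1.2,"dx":0,"dy":0,"dz":0,"ax":0,"ay":0,"az":0}]' 30; python3 -c "
from h import *
o=state()
look('pics/j3.png',329,165,[(581.6,175.2,9,0),(581.6,175.2,6,40)],half=32,k=10)
"
```

```text
t: 20.98
eef_pos: [582.4, 175.1, 7.9]
tcp_rot: [0.089, -0.087, 0.702, -0.701]
ft_force: [-0.0, -0.6, 0.0]
finger_gap: 16.3
t 20.98 pos [582.4 175.1   7.9] ydir [ 0.003  0.002 -1.   ] jaw [ 0.25 -0.97 -0.  ] fix [-0.002  0.003  0.   ] q [-0.31  0.74 -0.09  1.84  0.11  0.57 -1.79] F [-0.  -0.6  0. ] gap 16.3
```

View pics/j3.png

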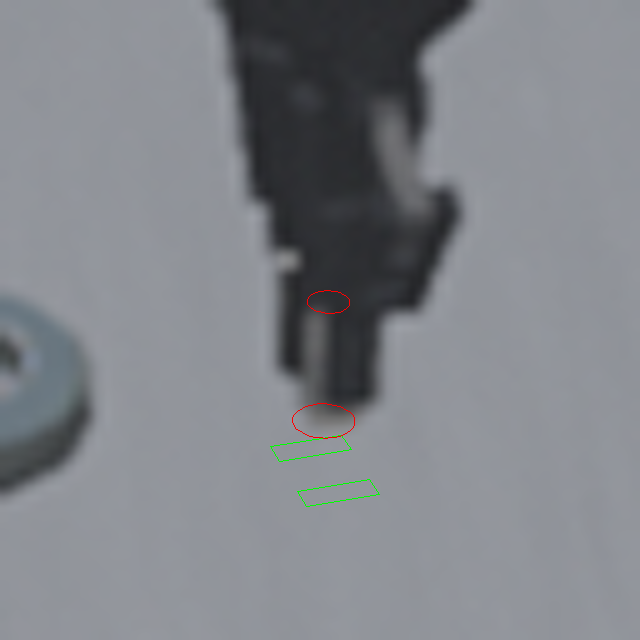

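```bash
python3 -m crank '[{"claw":1.2,"dx":0,"dy":0,"dz":0.5,"ax":0,"ay":0,"az":0},{"claw":1.2,"dx":0,"dy":0,"dz":1,"ax":0,"ay":0,"az":0},{"claw":1.2,"dx":0,"dy":0,"dz":2,"ax":0,"ay":0,"az":0},{"claw":1.2,"dx":0,"dy":0,"dz":1.5,"ax":0,"ay":0,"az":0},{"claw":1.2,"dx":0,"dy":0,"dz":0.5,"ax":0,"ay":0,"az":0},{"claw":1.2,"dx":0,"dy":0,"dz":0,"ax":0,"ay":0,"az":0}]' 30; python3 -c "
from h import *
o=state();print((np.array([617.5,-17,16])-o['eef_pos'])/10)
look('pics/j4.png',329,150,[],half=32,k=10,tip=False)
"
```

```text
t: 21.53
eef_pos: [581.8, 174.9, 67.6]
tcp_rot: [0.089, -0.087, 0.702, -0.701]
ft_force: [-0.3, 0.1, -0.6]
finger_gap: 16.2
t 21.53 pos [581.8 174.9  67.6] ydir [ 0.003  0.001 -1.   ] jaw [ 0.25 -0.97 -0.  ] fix [-0.001  0.003  0.   ] q [-0.31  0.65 -0.1   1.8   0.09  0.69 -1.78] F [-0.3  0.1 -0.6] gap 16.2
[  3.56686169 -19.19362577  -5.15913684]
```

View pics/j4.png

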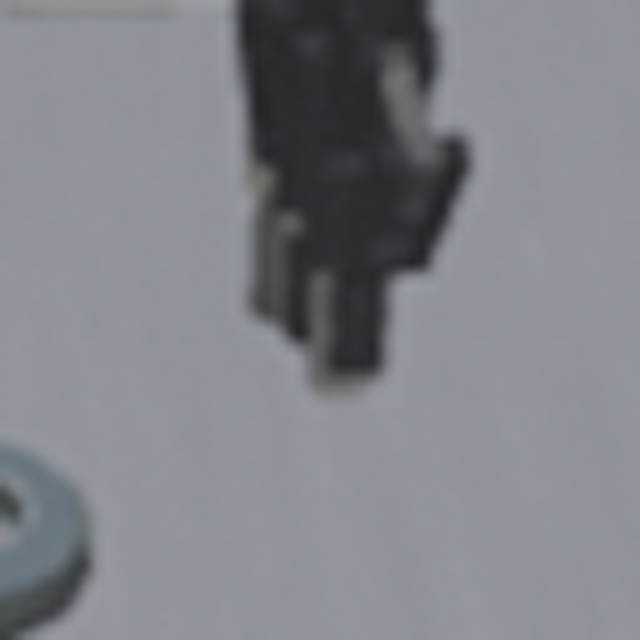

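```bash
python3 -m crank '[{"claw":1.2,"dx":0.3,"dy":-1.5,"dz":0.2,"ax":0,"ay":0,"az":0},{"claw":1.2,"dx":0.5,"dy":-2.5,"dz":0.2,"ax":0,"ay":0,"az":0},{"claw":1.2,"dx":0.5,"dy":-3,"dz":0,"ax":0,"ay":0,"az":0},{"claw":1.2,"dx":0.5,"dy":-3,"dz":0,"ax":0,"ay":0,"az":0},{"claw":1.2,"dx":0.5,"dy":-3,"dz":0,"ax":0,"ay":0,"az":0},{"claw":1.2,"dx":0.5,"dy":-2.5,"dz":0,"ax":0,"ay":0,"az":0},{"claw":1.2,"dx":0.3,"dy":-1.5,"dz":0,"ax":0,"ay":0,"az":0},{"claw":1.2,"dx":0,"dy":0,"dz":0,"ax":0,"ay":0,"az":0},{"claw":1.2,"dx":0,"dy":0,"dz":0,"ax":0,"ay":0,"az":0}]' 30; python3 -c "
from h import *
o=state();print((np.array([617.5,-17,16])-o['eef_pos'])/10)"
```

```text
t: 22.33
eef_pos: [609.3, -0.2, 65.7]
tcp_rot: [0.089, -0.091, 0.702, -0.7]
ft_force: [0.2, -0.3, 0.4]
finger_gap: 16.5
t 22.33 pos [ 6.093e+02 -2.000e-01  6.570e+01] ydir [-0.004  0.003 -1.   ] jaw [ 0.25 -0.97 -0.  ] fix [-0.003 -0.004 -0.   ] q [ 0.    0.66 -0.13  1.79  0.12  0.71 -1.5 ] F [ 0.2 -0.3  0.4] gap 16.5
[ 0.8214199  -1.68156677 -4.96797044]
```

```bash
python3 -m crank '[{"claw":1.2,"dx":0.8,"dy":-1.6,"dz":0,"ax":-0.003,"ay":-0.004,"az":0},{"claw":1.2,"dx":0,"dy":0,"dz":0,"ax":0,"ay":0,"az":0},{"claw":1.2,"dx":0,"dy":0,"dz":-1,"ax":0,"ay":0,"az":0},{"claw":1.2,"dx":0,"dy":0,"dz":-1,"ax":0,"ay":0,"az":0},{"claw":1.2,"dx":0,"dy":0,"dz":0,"ax":0,"ay":0,"az":0},{"claw":1.2,"dx":0,"dy":0,"dz":0,"ax":0,"ay":0,"az":0}]' 30; python3 -c "
from h import *
o=state();p=o['eef_pos'];print((np.array([617.5,-17,16])-o['eef_pos'])/10)
look('pics/k1.png',349,200,[(618,-17.2,17,16),(p[0]-.8,p[1],9,p[2]-7.9)],half=32,k=10,tip=False)"
```

```text
t: 22.83
eef_pos: [617.2, -12.3, 41.7]
tcp_rot: [0.091, -0.093, 0.702, -0.701]
ft_force: [0.5, -0.5, -0.5]
finger_gap: 16.6
t 22.83 pos [617.2 -12.3  41.7] ydir [-0.002  0.001 -1.   ] jaw [ 0.26 -0.97 -0.  ] fix [-0.001 -0.002 -0.   ] q [ 0.02  0.7  -0.12  1.78  0.13  0.67 -1.48] F [ 0.5 -0.5 -0.5] gap 16.6
[ 0.0322074  -0.46626401 -2.56987564]
```

View pics/k1.png

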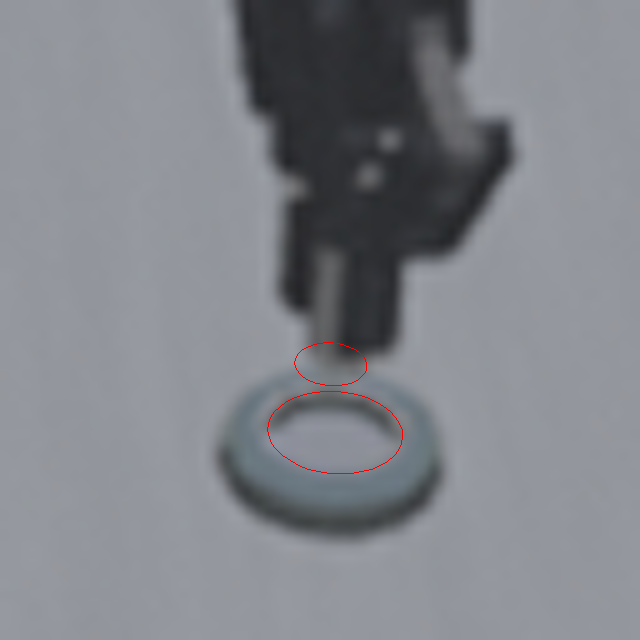

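```bash
python3 -m crank '[{"claw":1.2,"dx":-0.1,"dy":-0.5,"dz":0,"ax":-0.001,"ay":-0.002,"az":0},{"claw":1.2,"dx":0,"dy":0,"dz":0,"ax":0,"ay":0,"az":0},{"claw":1.2,"dx":0,"dy":0,"dz":-0.9,"ax":0,"ay":0,"az":0},{"claw":1.2,"dx":0,"dy":0,"dz":-0.6,"ax":0,"ay":0,"az":0},{"claw":1.2,"dx":0,"dy":0,"dz":0,"ax":0,"ay":0,"az":0},{"claw":1.2,"dx":0,"dy":0,"dz":0,"ax":0,"ay":0,"az":0}]' 30; python3 -c "
from h import *
o=state();p=o['eef_pos'];print((np.array([617.5,-17,16])-o['eef_pos'])/10)
look('pics/k2.png',349,200,[(618,-17.2,17,16),(p[0]-.8,p[1],9,p[2]-7.9)],half=32,k=10,tip=False)"
```

```text
t: 23.38
eef_pos: [615.9, -16.7, 25.5]
tcp_rot: [0.093, -0.092, 0.701, -0.701]
ft_force: [0.1, 0.3, -0.1]
finger_gap: 16.3
t 23.38 pos [615.9 -16.7  25.5] ydir [ 0.001  0.001 -1.   ] jaw [ 0.26 -0.97 -0.  ] fix [-0.001  0.001  0.   ] q [ 0.03  0.72 -0.12  1.8   0.13  0.63 -1.48] F [ 0.1  0.3 -0.1] gap 16.3
[ 0.1578077  -0.03244252 -0.94524246]
```

View pics/k2.png

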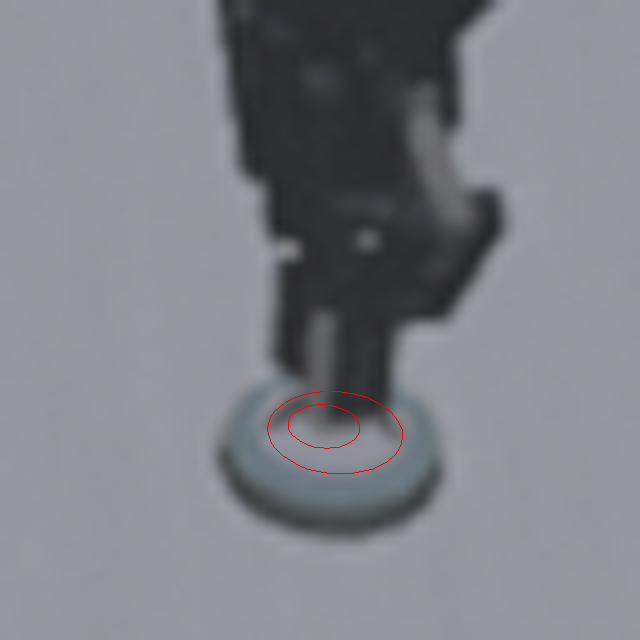

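```bash
python3 -m crank '[{"claw":1.2,"dx":0.1,"dy":0,"dz":-0.5,"ax":0,"ay":0,"az":0},{"claw":1.2,"dx":0,"dy":0,"dz":-0.3,"ax":0,"ay":0,"az":0}]' 30; python3 -m crank '[{"claw":1.2,"dx":0,"dy":0,"dz":-0.1,"ax":0,"ay":0,"az":0}]'
```

```text
t: 23.6
eef_pos: [617.5, -16.6, 17.6]
tcp_rot: [0.093, -0.092, 0.701, -0.701]
ft_force: [-0.5, -0.0, -0.5]
finger_gap: 16.3
t: 23.68
eef_pos: [617.4, -16.6, 16.1]
tcp_rot: [0.093, -0.092, 0.701, -0.701]
ft_force: [-0.1, -0.7, -0.4]
finger_gap: 16.6
```

```bash
python3 -m crank '[{"claw":1.2,"dx":0,"dy":0,"dz":-0.1,"ax":0,"ay":0,"az":0}]'
```

```text
t: 23.77
eef_pos: [617.5, -16.5, 15.0]
tcp_rot: [0.093, -0.092, 0.701, -0.701]
ft_force: [-2.1, -0.6, 17.0]
finger_gap: 16.2
```

Contact with the floor at about the expected height; releasing.

```bash
python3 -m crank '[{"claw":1.2,"dx":0,"dy":0,"dz":0.02,"ax":0,"ay":0,"az":0},{"claw":1.9,"dx":0,"dy":0,"dz":0,"ax":0,"ay":0,"az":0},{"claw":2.4,"dx":0,"dy":0,"dz":0,"ax":0,"ay":0,"az":0},{"claw":2.8,"dx":0,"dy":0,"dz":0.3,"ax":0,"ay":0,"az":0},{"claw":3.2,"dx":0,"dy":0,"dz":0.5,"ax":0,"ay":0,"az":0},{"claw":3.6,"dx":0,"dy":0,"dz":1,"ax":0,"ay":0,"az":0},{"claw":4,"dx":0,"dy":0,"dz":2,"ax":0,"ay":0,"az":0},{"claw":4,"dx":0,"dy":0,"dz":2.5,"ax":0,"ay":0,"az":0},{"claw":4,"dx":0,"dy":0,"dz":2.5,"ax":0,"ay":0,"az":0},{"claw":4,"dx":0,"dy":0,"dz":2.5,"ax":0,"ay":0,"az":0}]' 30; python3 -c "
from h import *
look('pics/k3.png',349,195,[(618,-17.2,17,16),(618,-17.2,9,8),(618,-17.2,6,48)],half=35,k=10,tip=False)
o=state();print((np.array([459,290,7])-o['eef_pos'])/10)"
```

```text
t: 24.6
eef_pos: [613.7, -16.5, 130.7]
tcp_rot: [0.09, -0.095, 0.702, -0.7]
ft_force: [0.6, -0.3, 0.0]
finger_gap: 40.2
t 24.65 pos [616.4 -16.4 136.3] ydir [-0.     0.001 -1.   ] jaw [ 0.26 -0.97 -0.  ] fix [-0.001 -0.    -0.   ] q [ 0.04  0.58 -0.14  1.71  0.1   0.86 -1.45] F [1.5 0.7 3.9] gap 40.2
[-15.7359165   30.63883764 -12.92587157]
```

View pics/k3.png

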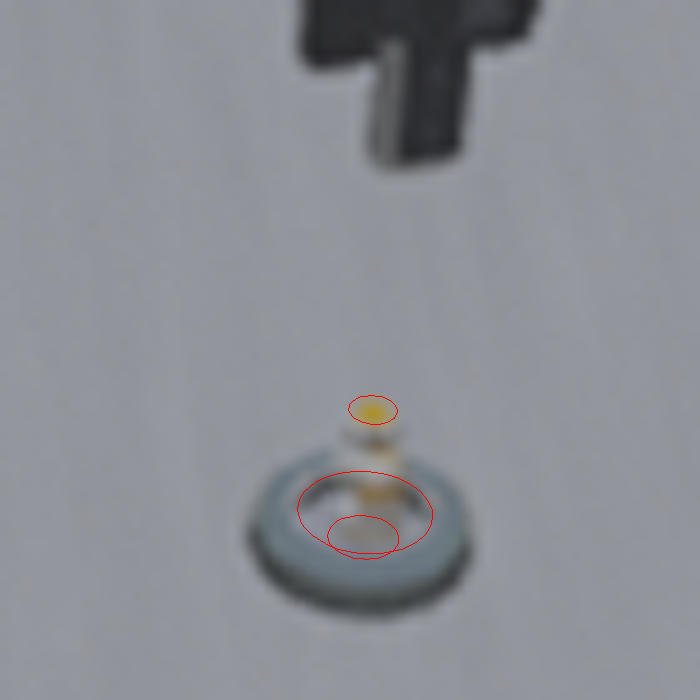

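```bash
python3 -m crank '[{"claw":4,"dx":-0.8,"dy":1.5,"dz":0,"ax":0,"ay":0,"az":0},{"claw":4,"dx":-1.5,"dy":3,"dz":0,"ax":0,"ay":0,"az":0},{"claw":4,"dx":-1.6,"dy":3.2,"dz":0,"ax":0,"ay":0,"az":0},{"claw":4,"dx":-1.6,"dy":3.2,"dz":0,"ax":0,"ay":0,"az":0},{"claw":4,"dx":-1.6,"dy":3.2,"dz":0,"ax":0,"ay":0,"az":0},{"claw":4,"dx":-1.6,"dy":3.2,"dz":0,"ax":0,"ay":0,"az":0},{"claw":4,"dx":-1.6,"dy":3.2,"dz":0,"ax":0,"ay":0,"az":0},{"claw":4,"dx":-1.6,"dy":3.2,"dz":0,"ax":0,"ay":0,"az":0},{"claw":4,"dx":-1.6,"dy":3,"dz":0,"ax":0,"ay":0,"az":0},{"claw":4,"dx":-1,"dy":2,"dz":0,"ax":0,"ay":0,"az":0}]' 30; python3 -c "
from h import *
o=state();print((np.array([459,290,7])-o['eef_pos'])/10)"
```

```text
t: 25.48
eef_pos: [466.2, 276.3, 148.3]
tcp_rot: [-0.094, 0.082, -0.701, 0.702]
ft_force: [0.3, 0.8, 0.6]
finger_gap: 40.4
t 25.48 pos [466.2 276.3 148.3] ydir [ 0.017  0.002 -1.   ] jaw [ 0.25 -0.97  0.  ] fix [-0.002  0.017  0.   ] q [-0.53  0.46 -0.14  1.9   0.1   0.77 -2.05] F [0.3 0.8 0.6] gap 40.4
[ -0.71865793   1.36503587 -14.12889433]
```

```bash
python3 -m crank '[{"claw":4,"dx":0,"dy":0,"dz":0,"ax":0,"ay":0,"az":0},{"claw":4,"dx":0,"dy":0,"dz":0,"ax":0,"ay":0,"az":0}]' 30; python3 -c "
from h import *
o=state();print((np.array([459,290,7])-o['eef_pos'])/10)"
```

```text
t: 25.65
eef_pos: [461.8, 283.6, 149.7]
tcp_rot: [0.098, -0.086, 0.702, -0.7]
ft_force: [0.3, -0.8, -0.0]
finger_gap: 40.2
t 25.65 pos [461.8 283.6 149.7] ydir [ 0.016  0.006 -1.   ] jaw [ 0.26 -0.97 -0.  ] fix [-0.006  0.016  0.   ] q [-0.54  0.46 -0.14  1.9   0.1   0.77 -2.05] F [ 0.3 -0.8 -0. ] gap 40.2
[ -0.27548925   0.6376436  -14.26735899]
```

```bash
python3 -m crank '[{"claw":4,"dx":-0.3,"dy":0.6,"dz":0,"ax":-0.006,"ay":0.016,"az":0},{"claw":4,"dx":0,"dy":0,"dz":-1.2,"ax":0,"ay":0,"az":0},{"claw":4,"dx":0,"dy":0,"dz":-2,"ax":0,"ay":0,"az":0},{"claw":4,"dx":0,"dy":0,"dz":-2,"ax":0,"ay":0,"az":0},{"claw":4,"dx":0,"dy":0,"dz":-1.5,"ax":0,"ay":0,"az":0},{"claw":4,"dx":0,"dy":0,"dz":-0.6,"ax":0,"ay":0,"az":0},{"claw":4,"dx":0,"dy":0,"dz":0,"ax":0,"ay":0,"az":0},{"claw":4,"dx":0,"dy":0,"dz":0,"ax":0,"ay":0,"az":0}]' 30; python3 -c "
from h import *
o=state();print((np.array([459,290,7])-o['eef_pos'])/10)
look('pics/l1.png',285,135,[(459,290,9,0),(459,290,6,40)],half=32,k=10)"
```

```text
t: 26.32
eef_pos: [462.3, 284.5, 78.2]
tcp_rot: [-0.092, 0.088, -0.701, 0.702]
ft_force: [-0.8, 1.1, -0.1]
finger_gap: 40.3
t 26.32 pos [462.3 284.5  78.2] ydir [ 0.006  0.    -1.   ] jaw [ 0.25 -0.97  0.  ] fix [-0.     0.006  0.   ] q [-0.55  0.57 -0.13  1.96  0.12  0.62 -2.08] F [-0.8  1.1 -0.1] gap 40.3
[-0.33278438  0.54517059 -7.12363002]
```

View pics/l1.png

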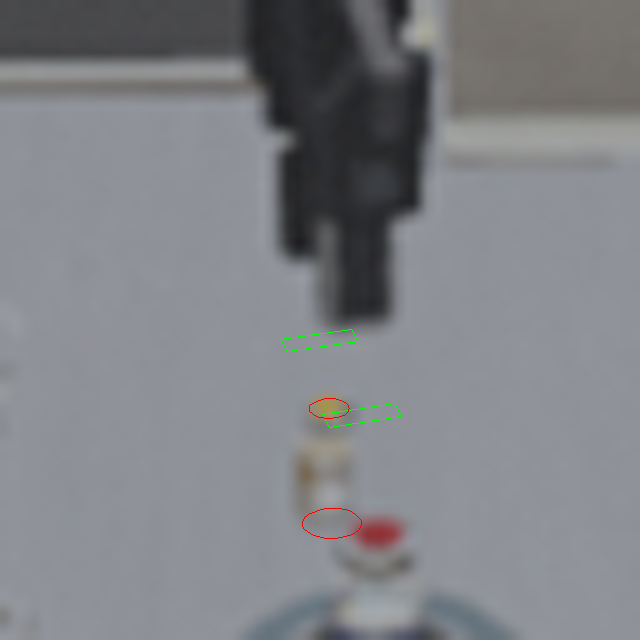

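```bash
python3 -m crank '[{"claw":4,"dx":-0.4,"dy":0.5,"dz":0,"ax":0,"ay":0.006,"az":0},{"claw":4,"dx":0,"dy":0,"dz":0,"ax":0,"ay":0,"az":0},{"claw":4,"dx":0,"dy":0,"dz":-1,"ax":0,"ay":0,"az":0},{"claw":4,"dx":0,"dy":0,"dz":-1,"ax":0,"ay":0,"az":0},{"claw":4,"dx":0,"dy":0,"dz":-0.7,"ax":0,"ay":0,"az":0},{"claw":4,"dx":0,"dy":0,"dz":0,"ax":0,"ay":0,"az":0},{"claw":4,"dx":0,"dy":0,"dz":0,"ax":0,"ay":0,"az":0}]' 30; python3 -c "
from h import *
o=state();print((np.array([459,290,7])-o['eef_pos'])/10)
look('pics/l2.png',285,140,[(459,290,9,0),(459,290,6,40)],half=26,k=12)"
```

```text
t: 26.95
eef_pos: [459.6, 291.0, 51.7]
tcp_rot: [0.091, -0.088, 0.702, -0.7]
ft_force: [0.3, 0.4, -0.1]
finger_gap: 40.1
t 26.95 pos [459.6 291.   51.7] ydir [ 0.004  0.003 -1.   ] jaw [ 0.25 -0.97 -0.  ] fix [-0.003  0.004  0.   ] q [-0.57  0.61 -0.12  1.98  0.13  0.56 -2.1 ] F [ 0.3  0.4 -0.1] gap 40.1
[-0.05949747 -0.09764366 -4.46540788]
```

View pics/l2.png

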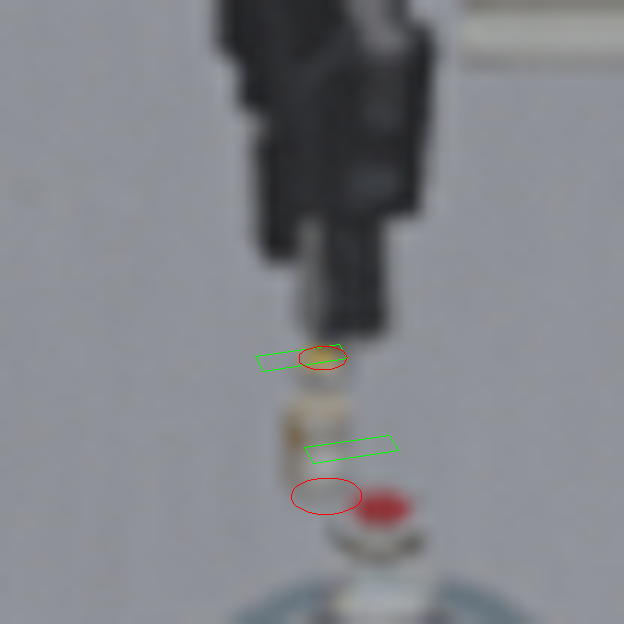

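```bash
python3 -m crank '[{"claw":4,"dx":-0.2,"dy":-0.1,"dz":-0.8,"ax":-0.003,"ay":0.004,"az":0},{"claw":4,"dx":0,"dy":0,"dz":-1.2,"ax":0,"ay":0,"az":0},{"claw":4,"dx":0,"dy":0,"dz":-1.2,"ax":0,"ay":0,"az":0},{"claw":4,"dx":0,"dy":0,"dz":-0.8,"ax":0,"ay":0,"az":0},{"claw":4,"dx":0,"dy":0,"dz":0,"ax":0,"ay":0,"az":0},{"claw":4,"dx":0,"dy":0,"dz":0,"ax":0,"ay":0,"az":0}]' 30; python3 -c "
from h import *
o=state();print((np.array([458.5,290,7])-o['eef_pos'])/10)
look('pics/l3.png',285,145,[(459,290,9,0)],half=26,k=12)"
```

```text
t: 27.5
eef_pos: [457.3, 289.8, 9.1]
tcp_rot: [0.089, -0.09, 0.701, -0.701]
ft_force: [-0.3, 0.7, 0.6]
finger_gap: 39.8
t 27.5 pos [457.3 289.8   9.1] ydir [-0.001  0.    -1.   ] jaw [ 0.25 -0.97 -0.  ] fix [-0.    -0.001 -0.   ] q [-0.58  0.68 -0.11  2.01  0.15  0.47 -2.11] F [-0.3  0.7  0.6] gap 39.8
[ 0.12193535  0.01543347 -0.20585244]
```

View pics/l3.png

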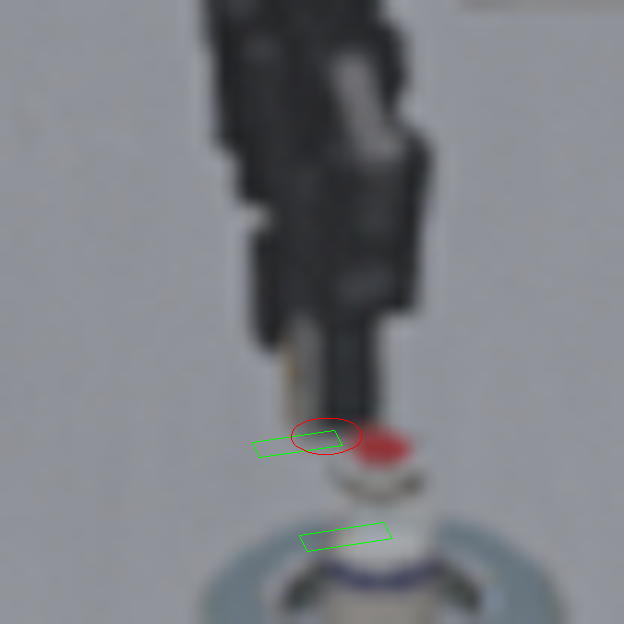

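```bash
python3 -m crank '[{"claw":4,"dx":0,"dy":0,"dz":-0.2,"ax":0,"ay":0,"az":0},{"claw":3,"dx":0,"dy":0,"dz":0,"ax":0,"ay":0,"az":0},{"claw":1.2,"dx":0,"dy":0,"dz":0,"ax":0,"ay":0,"az":0},{"claw":1.2,"dx":0,"dy":0,"dz":0,"ax":0,"ay":0,"az":0},{"claw":1.2,"dx":0,"dy":0,"dz":0,"ax":0,"ay":0,"az":0},{"claw":1.2,"dx":0,"dy":0,"dz":0,"ax":0,"ay":0,"az":0}]' 30; python3 -m crank '[{"claw":1.2,"dx":0,"dy":0,"dz":0.5,"ax":0,"ay":0,"az":0},{"claw":1.2,"dx":0,"dy":0,"dz":1,"ax":0,"ay":0,"az":0},{"claw":1.2,"dx":0,"dy":0,"dz":2,"ax":0,"ay":0,"az":0},{"claw":1.2,"dx":0,"dy":0,"dz":2.5,"ax":0,"ay":0,"az":0},{"claw":1.2,"dx":0,"dy":0,"dz":2.5,"ax":0,"ay":0,"az":0},{"claw":1.2,"dx":0,"dy":0,"dz":2.5,"ax":0,"ay":0,"az":0},{"claw":1.2,"dx":0,"dy":0,"dz":2,"ax":0,"ay":0,"az":0},{"claw":1.2,"dx":0,"dy":0,"dz":0.5,"ax":0,"ay":0,"az":0},{"claw":1.2,"dx":0,"dy":0,"dz":0,"ax":0,"ay":0,"az":0}]' 30; python3 -c "
from h import *
o=state();print((np.array([474,-330,15])-o['eef_pos'])/10)
look('pics/l4.png',285,115,[],half=32,k=10,tip=False)"
```

```text
t: 28.05
eef_pos: [458.4, 290.5, 9.0]
tcp_rot: [0.09, -0.089, 0.702, -0.701]
ft_force: [-0.5, -0.4, -0.5]
finger_gap: 16.2
t: 28.8
eef_pos: [456.7, 289.5, 155.7]
tcp_rot: [0.09, -0.089, 0.702, -0.701]
ft_force: [0.0, 0.4, -1.0]
finger_gap: 16.3
t 28.8 pos [456.7 289.5 155.7] ydir [ 0.002  0.002 -1.   ] jaw [ 0.25 -0.97 -0.  ] fix [-0.002  0.002  0.   ] q [-0.55  0.46 -0.15  1.89  0.09  0.8  -2.06] F [ 0.   0.4 -1. ] gap 16.3
[  1.73420057 -61.94518269 -14.06998152]
```

View pics/l4.png

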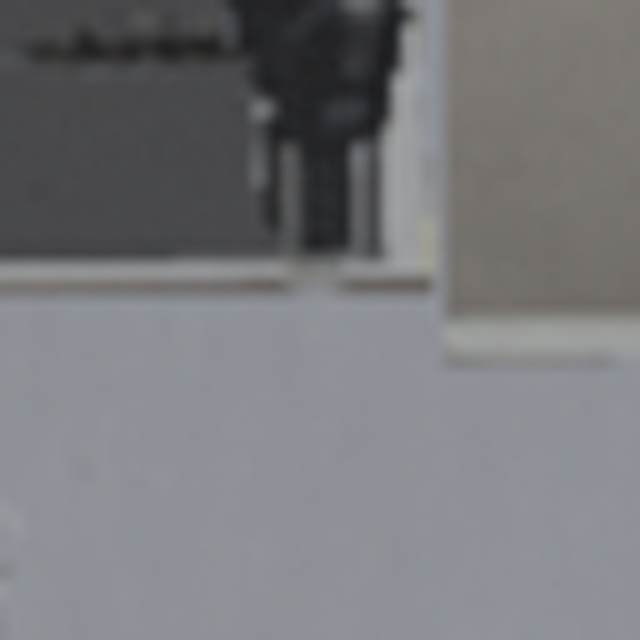

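```bash
python3 -m crank '[{"claw":1.2,"dx":0.6,"dy":-1.5,"dz":0.2,"ax":0,"ay":0,"az":0},{"claw":1.2,"dx":1.2,"dy":-2.8,"dz":0.2,"ax":0,"ay":0,"az":0},{"claw":1.2,"dx":1.2,"dy":-3.3,"dz":0,"ax":0,"ay":0,"az":0},{"claw":1.2,"dx":1.2,"dy":-3.3,"dz":0,"ax":0,"ay":0,"az":0},{"claw":1.2,"dx":1.2,"dy":-3.3,"dz":0,"ax":0,"ay":0,"az":0},{"claw":1.2,"dx":1,"dy":-3.3,"dz":0,"ax":0,"ay":0,"az":0},{"claw":1.2,"dx":1,"dy":-3.3,"dz":0,"ax":0,"ay":0,"az":0},{"claw":1.2,"dx":0.8,"dy":-3.3,"dz":0,"ax":0,"ay":0,"az":0},{"claw":1.2,"dx":0.4,"dy":-3.3,"dz":0,"ax":0,"ay":0,"az":0}]' 30; python3 -c "
from h import *
o=state();print((np.array([474,-330,15])-o['eef_pos'])/10)"
```

```text
t: 29.6
eef_pos: [537.2, 13.0, 150.3]
tcp_rot: [0.092, -0.1, 0.703, -0.698]
ft_force: [0.5, -0.0, -0.9]
finger_gap: 16.3
t 29.6 pos [537.2  13.  150.3] ydir [-0.012  0.004 -1.   ] jaw [ 0.27 -0.96 -0.01] fix [-0.004 -0.012 -0.   ] q [-0.01  0.47 -0.14  1.89  0.08  0.8  -1.49] F [ 0.5 -0.  -0.9] gap 16.3
[ -6.3190881  -34.30454796 -13.53247046]
```

```bash
python3 -m crank '[{"claw":1.2,"dx":0,"dy":-3.3,"dz":0,"ax":-0.004,"ay":-0.012,"az":0},{"claw":1.2,"dx":0,"dy":-3.3,"dz":0,"ax":0,"ay":0,"az":0},{"claw":1.2,"dx":-0.4,"dy":-3.3,"dz":0,"ax":0,"ay":0,"az":0},{"claw":1.2,"dx":-0.8,"dy":-3.3,"dz":0,"ax":0,"ay":0,"az":0},{"claw":1.2,"dx":-0.8,"dy":-3.3,"dz":0,"ax":0,"ay":0,"az":0},{"claw":1.2,"dx":-1,"dy":-3.3,"dz":0,"ax":0,"ay":0,"az":0},{"claw":1.2,"dx":-1,"dy":-3.3,"dz":0,"ax":0,"ay":0,"az":0},{"claw":1.2,"dx":-1,"dy":-3.2,"dz":0,"ax":0,"ay":0,"az":0},{"claw":1.2,"dx":-0.5,"dy":-1.6,"dz":0,"ax":0,"ay":0,"az":0},{"claw":1.2,"dx":0,"dy":0,"dz":0,"ax":0,"ay":0,"az":0}]' 30; python3 -c "
from h import *
o=state();print((np.array([474,-330,15])-o['eef_pos'])/10)"
```

```text
t: 30.43
eef_pos: [469.9, -286.7, 136.6]
tcp_rot: [0.086, -0.1, 0.703, -0.699]
ft_force: [0.4, 0.2, -0.5]
finger_gap: 16.5
t 30.43 pos [ 469.9 -286.7  136.6] ydir [-0.019  0.002 -1.   ] jaw [ 0.26 -0.97 -0.01] fix [-0.002 -0.019 -0.   ] q [ 0.54  0.5  -0.12  1.87  0.09  0.8  -0.94] F [ 0.4  0.2 -0.5] gap 16.5
[  0.40781161  -4.32530958 -12.15681168]
```

```bash
python3 -m crank '[{"claw":1.2,"dx":0.2,"dy":-1.5,"dz":-0.5,"ax":-0.002,"ay":-0.019,"az":0},{"claw":1.2,"dx":0.1,"dy":-1.5,"dz":-1,"ax":0,"ay":0,"az":0},{"claw":1.2,"dx":0.1,"dy":-0.8,"dz":-1.5,"ax":0,"ay":0,"az":0},{"claw":1.2,"dx":0,"dy":0,"dz":-1.5,"ax":0,"ay":0,"az":0},{"claw":1.2,"dx":0,"dy":0,"dz":-1.2,"ax":0,"ay":0,"az":0},{"claw":1.2,"dx":0,"dy":0,"dz":-0.5,"ax":0,"ay":0,"az":0},{"claw":1.2,"dx":0,"dy":0,"dz":0,"ax":0,"ay":0,"az":0},{"claw":1.2,"dx":0,"dy":0,"dz":0,"ax":0,"ay":0,"az":0}]' 30; python3 -c "
from h import *
o=state();print((np.array([474,-330,15])-o['eef_pos'])/10)"
```

```text
t: 31.1
eef_pos: [471.9, -323.5, 63.1]
tcp_rot: [0.09, -0.097, 0.704, -0.698]
ft_force: [0.6, 0.5, 0.9]
finger_gap: 16.3
t 31.1 pos [ 471.9 -323.5   63.1] ydir [-0.011  0.008 -1.   ] jaw [ 0.26 -0.97 -0.01] fix [-0.008 -0.011 -0.   ] q [ 0.59  0.63 -0.11  1.88  0.1   0.65 -0.89] F [0.6 0.5 0.9] gap 16.3
[ 0.21305289 -0.65132192 -4.81382099]
```

```bash
python3 -m crank '[{"claw":1.2,"dx":0.2,"dy":-0.7,"dz":0,"ax":-0.008,"ay":-0.011,"az":0},{"claw":1.2,"dx":0,"dy":0,"dz":0,"ax":0,"ay":0,"az":0},{"claw":1.2,"dx":0,"dy":0,"dz":-0.9,"ax":0,"ay":0,"az":0},{"claw":1.2,"dx":0,"dy":0,"dz":-0.9,"ax":0,"ay":0,"az":0},{"claw":1.2,"dx":0,"dy":0,"dz":0,"ax":0,"ay":0,"az":0},{"claw":1.2,"dx":0,"dy":0,"dz":0,"ax":0,"ay":0,"az":0}]' 30; python3 -c "
from h import *
o=state();p=o['eef_pos'];print((np.array([474,-330,15])-o['eef_pos'])/10)
look('pics/m1.png',297,285,[(474,-330.2,17,16),(p[0]+.5,p[1],9,p[2]-8.9)],half=40,k=9,tip=False)"
```

```text
t: 31.6
eef_pos: [475.9, -330.9, 45.3]
tcp_rot: [-0.096, 0.093, -0.7, 0.702]
ft_force: [0.8, 0.5, -0.6]
finger_gap: 16.3
t 31.6 pos [ 475.9 -330.9   45.3] ydir [ 0.005 -0.003 -1.   ] jaw [ 0.26 -0.96  0.  ] fix [0.003 0.005 0.   ] q [ 0.6   0.65 -0.11  1.89  0.11  0.6  -0.89] F [ 0.8  0.5 -0.6] gap 16.3
[-0.18775008  0.08501662 -3.02671628]
```

View pics/m1.png

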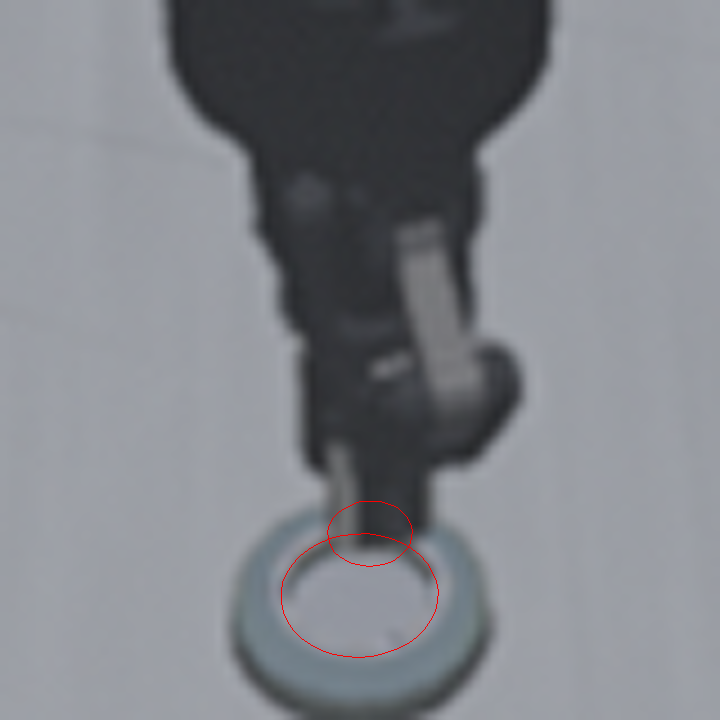

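```bash
python3 -m crank '[{"claw":1.2,"dx":-0.3,"dy":0.1,"dz":0,"ax":0.003,"ay":0.005,"az":0},{"claw":1.2,"dx":0,"dy":0,"dz":0,"ax":0,"ay":0,"az":0},{"claw":1.2,"dx":0,"dy":0,"dz":-0.9,"ax":0,"ay":0,"az":0},{"claw":1.2,"dx":0,"dy":0,"dz":-0.9,"ax":0,"ay":0,"az":0},{"claw":1.2,"dx":0,"dy":0,"dz":0,"ax":0,"ay":0,"az":0},{"claw":1.2,"dx":0,"dy":0,"dz":0,"ax":0,"ay":0,"az":0}]' 30; python3 -c "
from h import *
o=state();p=o['eef_pos'];print((np.array([474,-330,16])-o['eef_pos'])/10)
look('pics/m2.png',297,295,[(474,-330.2,17,16),(p[0]+.5,p[1],9,p[2]-8.9)],half=36,k=10,tip=False)"
```

```text
t: 32.15
eef_pos: [472.6, -329.7, 25.8]
tcp_rot: [0.094, -0.094, 0.701, -0.701]
ft_force: [0.4, -0.1, 0.6]
finger_gap: 16.4
t 32.15 pos [ 472.6 -329.7   25.8] ydir [-0.001  0.001 -1.   ] jaw [ 0.26 -0.96 -0.  ] fix [-0.001 -0.001 -0.   ] q [ 0.59  0.68 -0.1   1.91  0.12  0.56 -0.89] F [ 0.4 -0.1  0.6] gap 16.4
[ 0.13686666 -0.02973606 -0.9830026 ]
```

View pics/m2.png

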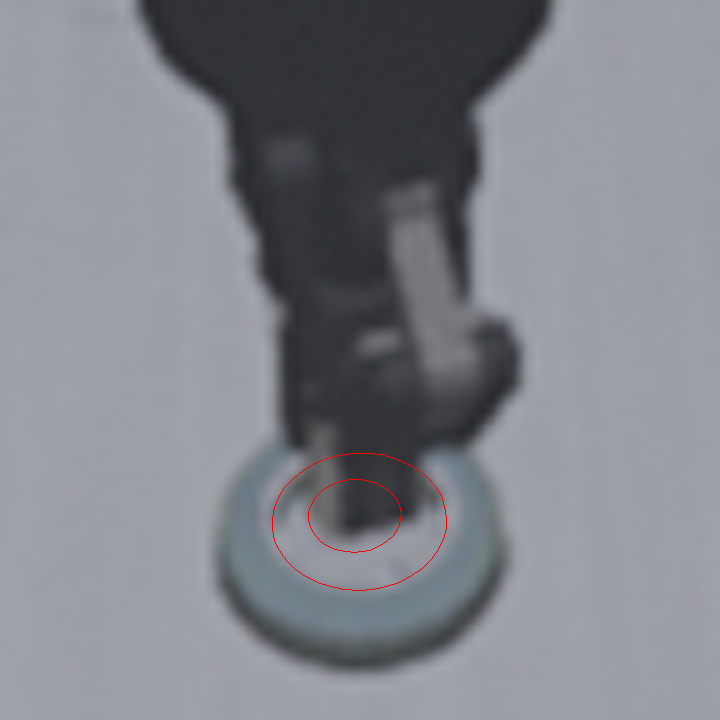

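```bash
python3 -m crank '[{"claw":1.2,"dx":0,"dy":0,"dz":-0.5,"ax":0,"ay":0,"az":0},{"claw":1.2,"dx":0,"dy":0,"dz":-0.2,"ax":0,"ay":0,"az":0}]' 30; python3 -m crank '[{"claw":1.2,"dx":0,"dy":0,"dz":-0.1,"ax":0,"ay":0,"az":0}]'
```

```text
t: 32.37
eef_pos: [472.7, -329.8, 18.6]
tcp_rot: [0.094, -0.094, 0.701, -0.701]
ft_force: [0.7, -0.0, -0.5]
finger_gap: 16.3
t: 32.45
eef_pos: [472.7, -329.7, 17.3]
tcp_rot: [0.094, -0.094, 0.701, -0.701]
ft_force: [-0.7, -0.7, 0.3]
finger_gap: 16.0
```

```bash
python3 -m crank '[{"claw":1.2,"dx":0,"dy":0,"dz":-0.1,"ax":0,"ay":0,"az":0}]'
```

```text
t: 32.53
eef_pos: [472.7, -329.7, 16.1]
tcp_rot: [0.094, -0.094, 0.701, -0.701]
ft_force: [-0.9, 2.1, 15.3]
finger_gap: 16.0
```

```bash
python3 -m crank '[{"claw":1.2,"dx":0,"dy":0,"dz":0.02,"ax":0,"ay":0,"az":0},{"claw":1.9,"dx":0,"dy":0,"dz":0,"ax":0,"ay":0,"az":0},{"claw":2.4,"dx":0,"dy":0,"dz":0,"ax":0,"ay":0,"az":0},{"claw":2.8,"dx":0,"dy":0,"dz":0.3,"ax":0,"ay":0,"az":0},{"claw":3.2,"dx":0,"dy":0,"dz":0.5,"ax":0,"ay":0,"az":0},{"claw":3.6,"dx":0,"dy":0,"dz":1,"ax":0,"ay":0,"az":0},{"claw":4,"dx":0,"dy":0,"dz":2,"ax":0,"ay":0,"az":0},{"claw":4,"dx":0,"dy":0,"dz":2.5,"ax":0,"ay":0,"az":0},{"claw":4,"dx":0,"dy":0,"dz":2.5,"ax":0,"ay":0,"az":0},{"claw":4,"dx":0,"dy":0,"dz":2.5,"ax":0,"ay":0,"az":0}]' 30
python3 -m crank '[{"claw":4,"dx":-1,"dy":-2,"dz":1,"ax":0,"ay":0,"az":0},{"claw":4,"dx":-2,"dy":-3,"dz":0.5,"ax":0,"ay":0,"az":0},{"claw":4,"dx":-2,"dy":-3,"dz":0.5,"ax":0,"ay":0,"az":0},{"claw":4,"dx":-2,"dy":-3,"dz":0.5,"ax":0,"ay":0,"az":0},{"claw":4,"dx":-2,"dy":-3,"dz":0,"ax":0,"ay":0,"az":0},{"claw":4,"dx":-2,"dy":-3,"dz":0,"ax":0,"ay":0,"az":0},{"claw":4,"dx":-1,"dy":-2,"dz":0,"ax":0,"ay":0,"az":0},{"claw":4,"dx":0,"dy":0,"dz":0,"ax":0,"ay":0,"az":0},{"claw":4,"dx":0,"dy":0,"dz":0,"ax":0,"ay":0,"az":0}]'
python3 -c "
from h import *
from station import read_camera
state();cs=[read_camera('side'),read_camera('top')]
cv2.imwrite('pics/f_side.png',cs[0]['frame'])
t=cs[1]['frame'];cv2.imwrite('pics/f_top.png',cv2.convertScaleAbs(cv2.resize(t[140:265,180:490],None,fx=2.55,fy=2.55,interpolation=cv2.INTER_CUBIC),alpha=1.6))
cv2.imwrite('pics/f_sidez.png',cv2.resize(cs[0]['frame'][110:335,225:425],None,fx=2.6,fy=2.6,interpolation=cv2.INTER_CUBIC))
for c,n in zip(cs,('side','top')):
  f=c['frame'].astype(int);b,g,r=f[...,0],f[...,1],f[...,2];roi=np.zeros(b.shape,bool)
  if n=='side': roi[110:335,225:390]=1
  else: roi[145:260,185:485]=1
  print(n,[(u,k,onplane(c,u,65)[:2].round(1)) for u,k in blobs(c,(r-g>35)&(r-b>30)&roi)]);print([(u,k,onplane(c,u,48)[:2].round(1)) for u,k in blobs(c,(r-b>35)&(g-b>15)&roi,2)])
"
```

```text
t: 33.37
eef_pos: [469.8, -327.6, 132.4]
tcp_rot: [0.092, -0.097, 0.703, -0.699]
ft_force: [-0.2, -0.2, 0.5]
finger_gap: 40.1
t: 34.12
eef_pos: [346.8, -525.2, 177.6]
tcp_rot: [-0.099, 0.094, -0.697, 0.704]
ft_force: [-0.5, 1.7, -0.8]
finger_gap: 39.6
t 34.12 pos [ 346.8 -525.2  177.6] ydir [ 0.009 -0.008 -1.   ] jaw [ 0.27 -0.96  0.01] fix [0.008 0.009 0.   ] q [ 0.99  0.55 -0.12  1.64  0.08  0.95 -0.46] F [-0.5  1.7 -0.8] gap 39.6
side [(array([290.2, 155.9]), np.int32(12), array([471.7, 174.2])), (array([277.4, 202.6]), np.int32(9), array([437.3, -41.6])), (array([368.2, 285.3]), np.int32(32), array([ 613.2, -316.6]))]
[(array([350.8, 200.8]), np.int32(6), array([617.8, -18.4])), (array([351.5, 209. ]), np.int32(4), array([615.3, -51.8])), (array([296.4, 299.6]), np.int32(13), array([ 474.1, -330.6]))]
top [(array([464.9, 177.4]), np.int32(17), array([ 613.6, -317.9])), (array([255.1, 214.7]), np.int32(18), array([472.3, 172.8]))]
[(array([341. , 165.3]), np.int32(7), array([618.8, -18.2])), (array([466.5, 236.2]), np.int32(10), array([ 474.3, -331.3]))]
```

View pics/f_sidez.png

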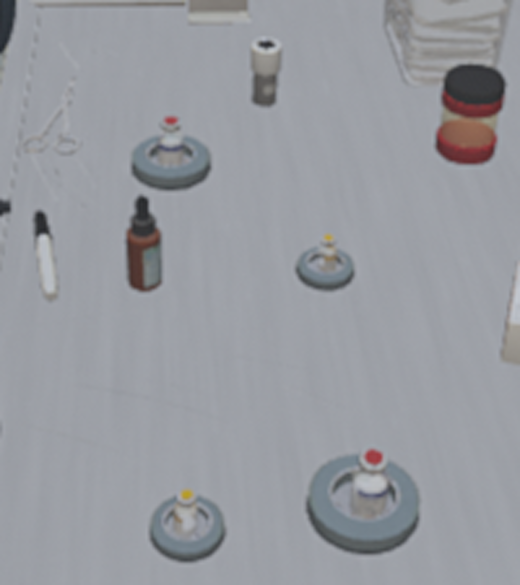

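View pics/f_top.png

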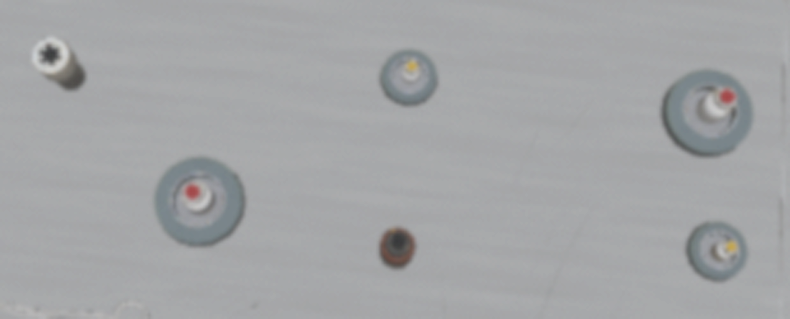

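All four vials stand upright in their wells. Their caps are 1–4 mm off the stand axes in both cameras, and the dropper bottle and shield are where they were. The arm is clear, so I'm handing in.

```bash
python3 -m crank '[{"claw":4,"dx":0,"dy":0,"dz":0,"ax":0,"ay":0,"az":0},{"claw":4,"dx":0,"dy":0,"dz":0,"ax":0,"ay":0,"az":0}]'; python3 -c "
from station import arm
print(arm.job_done())"
```

```text
t: 34.38
eef_pos: [349.8, -521.8, 177.9]
tcp_rot: [-0.101, 0.095, -0.697, 0.703]
ft_force: [-0.5, 0.2, -0.4]
finger_gap: 40.6
the job is handed in; nothing more can be done
None
```

All four vials now stand in stands of their own size, one to a stand. I placed both large ones before touching either small one, and handed the job in at about 34 s of the 96 s allowed.

**Last checks:** I took these from both cameras before handing in.
- **Vial positions:** the large vials measured about 4 mm and 1–2.5 mm off their stand axes, and the small ones about 1–1.5 mm (limit 13 mm). All four look upright, and the cap positions fit a vial sitting on the well floor.
- **Bystanders:** the dropper bottle and syringe shield look unmoved in the pictures. I did not re-measure their positions.
- **Arm:** it is clear of everything.

**What disagreed or went less well:**
- **Fingertip height:** the fingertips appeared in the camera about 28 mm higher than the reported tool position and the stated 25 mm tip reach implied. I set grip heights from the pictures, and they held up: each vial met its well floor within about 1 mm of where I expected.
- **Finger opening:** it read about 1.6 mm less than the vial diameters on all four grips.
- **Setting down:** most vials touched down at about 15–22 N. The second large vial peaked at 49 N at the wrist for one control row. That is below the 120 N wrist limit. The 40 N limit applies to the arm or gripper body pressing on something, and I took this push to pass through the vial in the fingers, but the job reports no verdict to confirm that.

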